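Knock plinth castings out of the bench mould

ROBOT

A 6-joint arm with a two-finger parallel gripper is mounted at the origin on the work surface. World frame = base frame: x ahead of the robot, y to its left, z up, the work surface at z = 0. Lengths are in m, angles in rad, forces in N, time in s.
With the tool pointing down it reaches from about 0.25 to 0.725 m from the base axis. Payload 4 kg.
Tool frame: the origin (TCP) lies on the centre line of the jaws, within the pads' length; the fingertips stand 22 mm ahead of it and the grasp point (between the pads) lies 3 mm ahead of it (bot.tip_reach is the distance from the TCP to the fingertips, in m); z points along the fingers, y is the line along which they close (so a half turn about z gives the same grasp; the last joint's range is limited). The gripper opens to 85 mm and grips with 20 to 120 N. Pads are 22 mm wide; open, the fingers measure 114 mm over their backs; the gripper's body (76 mm by 85 mm) begins 54 mm behind the grasp point. The pads swing forward as they close: fully open they stand 13 mm farther back than shut.
Start: joints at [-1.219, 0.241, 0.005, 1.335, 0, 1.571], TCP at [0.172, -0.469, 0.253] pointing down, gripper open.
Joint ranges: [-2.72, 2.72], [-1.05, 1.87], [-1.09, 1.28], [-1.99, 2.15], [-1.42, 1.44], [-3.14, 3.14]. Speed limits (rad/s): [2.79, 2.79, 3.14, 3.14, 3.14, 3.14].

INTERFACE

Orientations are given as a unit quaternion [x, y, z, w].
In Python, from workcell import bot gives the robot as it stands. The module is installed in compiled form; this text tells all that it offers.
- The arm moves only by the tool apply_moves, never from a script. Its argument "commands" is a list of rows, each a list of 4 numbers: the shift along the tool's x, y, z scaled (see below), then the turn about the tool's z scaled (see below). In form: [[tx, ty, tz, roll], ...]. A call has exactly 5 rows; each row shifts and turns the commanded pose from where the row before left it, along the tool's axes as they then stand; what a row does not reach is not made up. The controller multiplies each number of a shift by 20 mm and each number of a turn by 60 degrees. A row lasts 1/12 s, in which the tool goes at most 41.7 mm and 7.16 degrees, less where a joint would pass 70% of its speed; a pose out of reach is approached as far as the arm can. A call with a number of a shift or a turn outside -1 to 1 is refused whole. A call with a gripper value outside its range is refused whole. "claw" is the closure, from 0 (fully open) to 1 (shut), set as the call begins (left out, the last holds). The fingers move at their own pace and stop on an object; the grip force is fixed at half the most. Time passes only in rows, so rows that do not move let the fingers close, or fill a call up. It gives the time, the measured TCP pose, the force, the opening and the grip force at its end, in the units of the state.
- bot.get_obs(): the state, without advancing time (a new reading comes with each control period).
- bot.camera(name): name is "scene" or "side" or "wrist"; returns a dict with "image" (480x640x3 uint8, blue, green, red), "camera_matrix" (3x3 intrinsics, pixels), "R" (3x3) and "t" (3): a world point X has camera coordinates R X + t. Camera axes: x right, y down, z forward; pixel columns grow to the right and rows downward; lengths in m; the calibration is good to about 2 mm. A picture is of the moment at which its call begins. There is no depth.
- bot.job_done(): hands the job in; it is judged then, once.
The state is a dict: "clock": time; "joint_pos": joint angles; "joint_vel": joint speeds; "tau": joint torques, N m; "eef_pos": TCP position; "tool_rot": TCP orientation; "ft_force": force on the tool from outside, world axes, zero at the start; "ft_torque": the same for the moment, N m; "grip_width": finger opening in m; "grasp_force": force on a finger pad.
Only numpy, scipy, OpenCV 4.12 (cv2) and the standard library are available. Lean on these libraries where they do the work, as an engineer would, in place of code of your own. Each camera call takes 0.05 s, during which the arm holds its last target. There are 200 camera calls.

TASK

First use the mallet to knock down the knock-out pin of every cavity that holds a casting, all the way, until all the castings stand up out of the mould; drive the pins only with the mallet, and do not hit the castings with it. Then lift the castings out and lay them in the drying tray, each flat on the tray floor, the same way up as in the mould and not stacked, with the mallet stood back upright on its head on its cork mat. Leave the other things on the bench where they are.

Things in the scene. Friction and masses are not known exactly. Their poses are not given: they have to be found in the camera images.
- mould: fixed grey metal knock-out mould, 190 (x) by 336 (y) mm, top face 48 mm above the bench. Origin under its centre at bench level; the row of pins is along its -x side, the row of four open cavities along y. Between cavities the metal is 40 mm wide. Driving a pin down raises a lifter plate in the floor of its cavity by the same distance.
- pin0: knock-out pin of the rightmost (y = -126 mm in the mould frame) cavity, at x = -75 mm: steel head 28 mm wide, 8 mm thick, above a dark collar 34 mm wide. Origin at the top of its head: 86 mm above the bench when up, 66 mm fully driven. Moves 20 mm straight down against a spring (1 to 3 N) and a friction catch (6.5 N), so 10 to 12 N drives it, and it stays as deep as it was driven.
- pin1: knock-out pin of the second from right (y = -42 mm) cavity, at x = -75 mm: steel head 28 mm wide, 8 mm thick, above a dark collar 34 mm wide. Origin at the top of its head: 86 mm above the bench when up, 66 mm fully driven. Moves 20 mm straight down against a spring (1 to 3 N) and a friction catch (6.5 N), so 10 to 12 N drives it, and it stays as deep as it was driven.
- pin2: knock-out pin of the third from right (y = +42 mm) cavity, at x = -75 mm: steel head 28 mm wide, 8 mm thick, above a dark collar 34 mm wide. Origin at the top of its head: 86 mm above the bench when up, 66 mm fully driven. Moves 20 mm straight down against a spring (1 to 3 N) and a friction catch (6.5 N), so 10 to 12 N drives it, and it stays as deep as it was driven.
- pin3: knock-out pin of the leftmost (y = +126 mm) cavity, at x = -75 mm: steel head 28 mm wide, 8 mm thick, above a dark collar 34 mm wide. Origin at the top of its head: 86 mm above the bench when up, 66 mm fully driven. Moves 20 mm straight down against a spring (1 to 3 N) and a friction catch (6.5 N), so 10 to 12 N drives it, and it stays as deep as it was driven.
- cast0: white casting (stepped plinth, 0.13 kg) in the rightmost (y = -126 mm in the mould frame) cavity; may be absent. Slab 90 (x) by 40 (y) by 20 mm, flat top, over a foot 76 by 30 by 14 mm; 34 mm high. Origin: centre of underside, z up. At first its top is 2 mm below the mould face (underside 12 mm above the bench), so it cannot be gripped; pin fully driven, its top is 18 mm above the face.
- cast1: white casting (stepped plinth, 0.13 kg) in the second from right (y = -42 mm) cavity; may be absent. Slab 90 (x) by 40 (y) by 20 mm, flat top, over a foot 76 by 30 by 14 mm; 34 mm high. Origin: centre of underside, z up. At first its top is 2 mm below the mould face (underside 12 mm above the bench), so it cannot be gripped; pin fully driven, its top is 18 mm above the face.
- cast2: white casting (stepped plinth, 0.13 kg) in the third from right (y = +42 mm) cavity; may be absent. Slab 90 (x) by 40 (y) by 20 mm, flat top, over a foot 76 by 30 by 14 mm; 34 mm high. Origin: centre of underside, z up. At first its top is 2 mm below the mould face (underside 12 mm above the bench), so it cannot be gripped; pin fully driven, its top is 18 mm above the face.
- cast3: white casting (stepped plinth, 0.13 kg) in the leftmost (y = +126 mm) cavity; may be absent. Slab 90 (x) by 40 (y) by 20 mm, flat top, over a foot 76 by 30 by 14 mm; 34 mm high. Origin: centre of underside, z up. At first its top is 2 mm below the mould face (underside 12 mm above the bench), so it cannot be gripped; pin fully driven, its top is 18 mm above the face.
- cavity0 (a point): centre of the mouth of the rightmost (y = -126 mm in the mould frame) cavity, at the mould face (48 mm high); x = +20 mm in the mould frame. The cavity is 94 (x) by 44 (y) mm.
- cavity1 (a point): centre of the mouth of the second from right (y = -42 mm) cavity, at the mould face (48 mm high); x = +20 mm in the mould frame. The cavity is 94 (x) by 44 (y) mm.
- cavity2 (a point): centre of the mouth of the third from right (y = +42 mm) cavity, at the mould face (48 mm high); x = +20 mm in the mould frame. The cavity is 94 (x) by 44 (y) mm.
- cavity3 (a point): centre of the mouth of the leftmost (y = +126 mm) cavity, at the mould face (48 mm high); x = +20 mm in the mould frame. The cavity is 94 (x) by 44 (y) mm.
- mallet: mallet standing on its head: upright black cylinder 72 mm wide, 70 mm high, its flat lower end the striking face; level wooden handle along -x, 36 to 155 mm from the head axis, 24 mm wide (y), 30 mm high, mid-height 42 mm above the face. 0.45 kg, centre of mass 10 mm from the head axis towards the handle. Origin: centre of the striking face.
- mat: the mallet's cork mat, 180 by 180 mm, 4 mm thick, fixed flat on the bench; origin at bench level under its centre
- tray: shallow plywood drying tray, outside 290 (x) by 150 (y) by 16 mm high, walls and floor 6 mm thick (inside 278 by 138 mm, floor 6 mm above the bench); fixed; origin at bench level under its centre
- glue: bystander: white glue bottle, 56 mm across, 150 mm high; origin at its underside
- jar: bystander: amber glass jar, 72 mm across, 85 mm high; origin at its underside
- tin: bystander: steel can, 80 mm across, 100 mm high; origin at its underside
- branch: bystander: length of branch, 52 mm thick and 220 mm long, lying down, with a stub; origin at its underside
- brush: bystander: hand brush lying on the bench between the robot and the mould; origin at its underside
- cup: bystander: white cup, 70 mm across, 80 mm high; origin at its underside
There are look-alikes about, which are no part of the job. Leave any orange or purple look-alike of the cast0 alone. Several things look just like the mallet: the one meant starts nearest to the robot's base.

How it is judged:
By the outcome, as a careful person would: the job done as asked, in the order asked, and still so for the second after the job is handed in, with the robot touching nothing.
Of cast0, cast1, cast2, cast3 only 3 to 4 are there at a start; the rules pass over those that are not, and their reading is None.
At some moment in a run one of mallet, cast0, cast1, cast2, cast3 may be knocked a few centimetres aside while the robot is not near it.
It also fails if it takes over 210 s, if anything falls off the work surface, if the arm or the gripper's body presses on something with over 40 N, if the wrist force passes 120 N, or if a joint passes its speed limit or range.

## Working session

There is one attempt and no reset: what is moved stays moved. The work goes in short steps, Python scripts to look and compute and a tool call to move; the robot and the scene stay as the last step left them, time stands still between calls to the robot, and variables do not carry over. Pictures are saved under pics/ and viewed, at most 14 in all, crops included, and the job is handed in when it is done.

Besides the shell and the picture viewer there is one more tool, called after "Request:" as name(argument=value, ...), one argument or row to a line, values as JSON. apply_moves: Moves the arm, as the interface text tells. Shifts and turns lie within -1 to 1; 1 stands for 20 mm of shift or 60 degrees of turn. Its arguments: {"type":"object","properties":{"commands":{"type":"array","items":{"type":"array","items":{"type":"number","minimum":-1,"maximum":1}}},"claw":{"type":"number"}},"required":["commands"]}

```bash
mkdir -p pics; cat > h.py <<'E'
from workcell import bot
import cv2, numpy as np
def shot(n,f):
    c=bot.camera(n); cv2.imwrite('pics/'+f+'.png',c['image']); np.savez('pics/'+f+'.npz',K=c['camera_matrix'],R=c['R'],t=c['t'],im=c['image']); return c
def load(f): return np.load('pics/'+f+'.npz')
def ray(c,u,v,z):
    d=c['R'].T@np.linalg.inv(c['K'])@np.array([u,v,1.]); o=-c['R'].T@c['t']
    return (o+d*(z-o[2])/d[2])
def proj(c,X):
    p=c['K']@(c['R']@np.array(X,float)+c['t']); return p[:2]/p[2]
E
python3 - <<'E'
from h import *
for n in('scene','side'):
    c=shot(n,n+'0'); print(n,-c['R'].T@c['t'])
o=bot.get_obs(); print({k:np.round(v,4) for k,v in o.items()},bot.tip_reach)
E
```

```text
scene [1.20974171 0.49722312 1.37001612]
side [0.24368064 1.37886647 1.10873695]
{'clock': np.float64(0.1), 'joint_pos': array([-1.219 ,  0.2413,  0.0039,  1.3352,  0.    ,  1.5708]), 'joint_vel': array([-0.0004, -0.0014,  0.0049, -0.001 , -0.0009,  0.0002]), 'tau': array([-0.00000e+00, -3.73138e+01,  2.53009e+01,  1.08000e-02,
       -0.00000e+00, -0.00000e+00]), 'eef_pos': array([ 0.1721, -0.4689,  0.2525]), 'tool_rot': array([ 9.846e-01,  1.750e-01, -1.000e-04, -9.000e-04]), 'ft_force': array([-0.4343, -0.0824,  0.6932]), 'ft_torque': array([-0.0066,  0.004 ,  0.0227]), 'grasp_force': np.float64(0.0), 'grip_width': np.float64(0.0853)} 0.022
```

View pics/scene0.png

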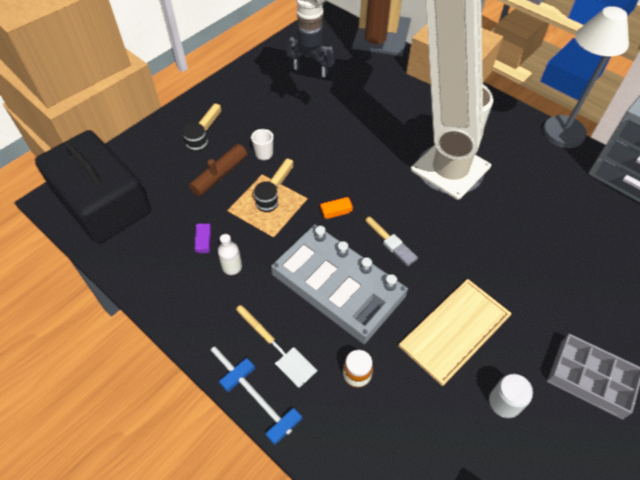

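View pics/side0.png

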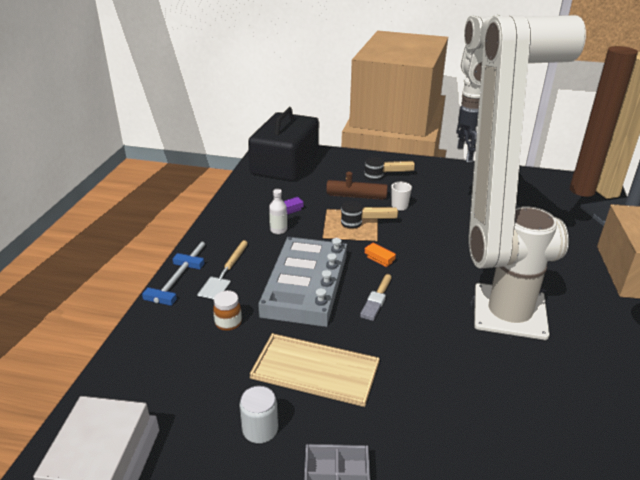

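```bash
python3 - <<'E'
from h import *
c=load('scene0'); s=load('side0')
cv2.imwrite('pics/crop1.png',cv2.resize(c['im'][90:350,170:430],(800,600)[:1]*1+(600,) if 0 else (600,600),interpolation=cv2.INTER_CUBIC))
cv2.imwrite('pics/crop2.png',cv2.resize(s['im'][150:410,240:410],(520,600)[:1]+(600,) if 0 else (392,600),interpolation=cv2.INTER_CUBIC))
for n,u,v in(('matmallet',266,190),('far',196,130)): print(n,ray(c,u,v,.07))
E
```

```text
matmallet [ 0.51414315 -0.34340297  0.07      ]
far [ 0.48764341 -0.69991884  0.07      ]
```

View pics/crop1.png

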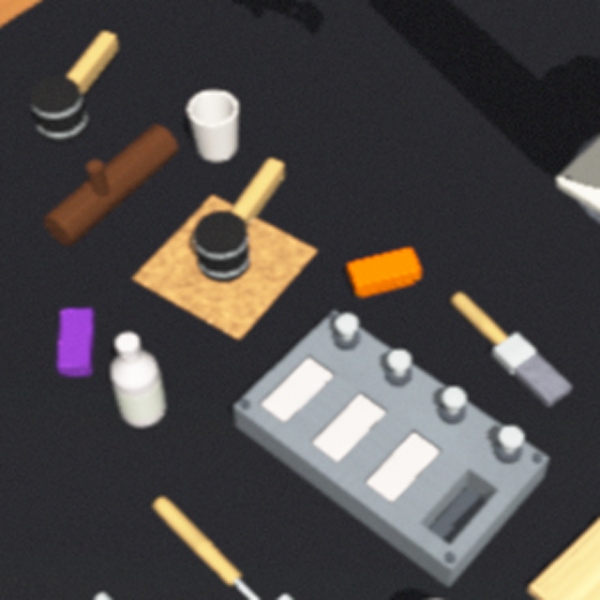

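View pics/crop2.png

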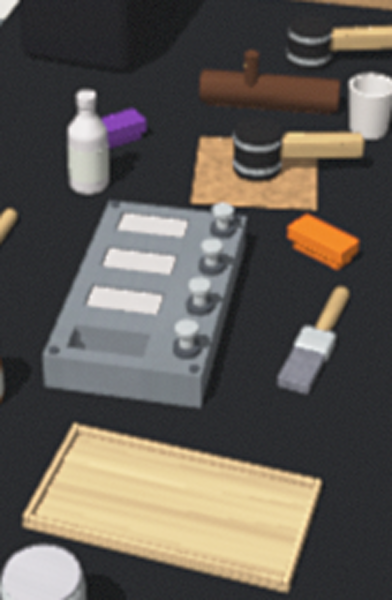

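The mallets are at scene (266,197), on the cork mat, r≈0.62 m from the base, and at (196,137), r≈0.85 m. The mat one is nearest, so it is the one meant, and the crop confirms it. Cavities 0–2 hold castings and cavity 3, at the tray end, is empty.

```bash
cat > meas.py <<'E'
from h import *
def rects(c,mask,z,amin,box):
    m=np.zeros(mask.shape,np.uint8); x0,y0,x1,y1=box; m[y0:y1,x0:x1]=mask[y0:y1,x0:x1]
    out=[]
    for k in cv2.findContours(m,cv2.RETR_EXTERNAL,cv2.CHAIN_APPROX_NONE)[0]:
        if cv2.contourArea(k)<amin: continue
        w=np.array([ray(c,*p[0],z)[:2] for p in k],np.float32)
        r=cv2.minAreaRect(w*1000); out.append((np.round(cv2.boundingRect(k)),np.round(r[0],1),np.round(r[1],1),round(r[2],1)))
    return out
if __name__=='__main__':
    for f,boxc,boxm,boxt in(('scene0',(275,235,370,315),(220,165,320,240),(395,275,515,385)),('side0',(275,235,330,290),(315,200,400,245),(245,330,385,405))):
        c=load(f); hsv=cv2.cvtColor(c['im'],cv2.COLOR_BGR2HSV); H,S,V=cv2.split(hsv)
        print(f,'cast'); [print(r) for r in rects(c,((V>190)&(S<40)).astype(np.uint8),.046,60,boxc)]
        wood=((H>8)&(H<30)&(S>50)&(V>90)).astype(np.uint8)
        print('mat z4'); [print(r) for r in rects(c,wood,.004,100,boxm)]
        hd=((H>8)&(H<30)&(S>50)&(V>190)).astype(np.uint8)
        print('handle z61'); [print(r) for r in rects(c,hd,.061,60,boxm)]
        print('tray z16'); [print(r) for r in rects(c,wood,.016,500,boxt)]
        o=((H>5)&(H<20)&(S>200)&(V>100)).astype(np.uint8)
        print('orange'); [print(r) for r in rects(c,o,.034,60,(300,190,420,270))]
E
python3 meas.py
```

```text
scene0 cast
(array([329, 278,  31,  29]), array([613.6,  58.2]), array([92.2, 42.7]), 0.3)
(array([306, 261,  31,  29]), array([616.3, -25.6]), array([92.5, 42.9]), 1.6)
(array([283, 245,  31,  28]), array([ 618.7, -109.5]), array([92.3, 43.4]), 1.4)
mat z4
(array([227, 165,  81,  72]), array([ 473.7, -348.6]), array([273.4, 186.8]), 8.3)
handle z61
(array([229, 165,  78,  71]), array([ 505.6, -313.1]), array([253.7, 172.6]), 8.2)
tray z16
(array([398, 279, 114, 106]), array([484.7, 343.5]), array([155.9, 301.4]), 85.4)
orange
(array([320, 197,  33,  22]), array([ 398.8, -157.2]), array([62.7, 98.4]), 59.7)
side0 cast
(array([278, 274,  32,  12]), array([610.7,  60.7]), array([87.9, 38.2]), 2.0)
(array([285, 258,  31,  11]), array([613.5, -23.1]), array([87.6, 38.2]), 1.8)
(array([292, 243,  29,  10]), array([ 615.4, -107.2]), array([87.5, 37.8]), 1.3)
mat z4
(array([322, 207,  76,  35]), array([ 483.1, -357.2]), array([253.1, 223.7]), 8.4)
handle z61
(array([324, 210,  53,  30]), array([ 501.1, -246.6]), array([165.7, 167.8]), 8.0)
(array([363, 207,  35,   7]), array([ 421., -358.]), array([117.3,  32.6]), 17.2)
tray z16
(array([249, 333, 131,  72]), array([480. , 351.6]), array([167.6, 293.7]), 85.5)
orange
(array([365, 243,  30,  23]), array([ 392.4, -141.5]), array([ 68.9, 104.3]), 59.8)
```

```bash
python3 - <<'E'
from h import *
c=load('scene0'); s=load('side0')
a=lambda x,y:(170+x/2.3077,90+y/2.3077); b=lambda x,y:(240+x/2.3077,150+y/2.3077)
p=lambda n,v: print(n,np.round(v[:2]*1000))
p('head sc',ray(c,*a(221,232),.074)); p('head si',ray(s,*b(258,135),.074))
p('hend sc',ray(c,*a(276,162),.061)); p('hend si',ray(s,*b(362,138),.061))
for q in((213,195),(317,250),(239,338),(134,278)): p('mat',ray(c,*a(*q),.004))
for q in((346,322),(399,358),(453,396),(511,435)): p('pin',ray(c,*a(*q),.086))
for q in((223,210),(212,245),(201,286),(187,328)): p('pin',ray(s,*b(*q),.086))
E
```

```text
head sc [ 518. -340.]
head si [ 511. -323.]
hend sc [ 371. -381.]
hend si [ 366. -372.]
mat [ 440. -442.]
mat [ 415. -264.]
mat [ 592. -240.]
mat [ 617. -415.]
pin [ 523. -114.]
pin [520. -30.]
pin [518.  54.]
pin [514. 139.]
pin [ 519. -105.]
pin [517. -24.]
pin [512.  63.]
pin [511. 146.]
```

Request:
apply_moves(
  commands=[
    [1, 0, 0, 0],
    [1, 0, 0, 0],
    [1, 0, 0, 0],
    [1, 0, 0, 0],
    [1, 0, 0, 0],
  ],
  claw=0,
)

```text
clock: 0.52
eef_pos: [0.2667, -0.4343, 0.2528]
tool_rot: [0.985, 0.175, -0.0, -0.001]
ft_force: [-0.7, 0.8, 0.0]
grip_width: 0.0855
grasp_force: 0.0
```

Request:
apply_moves(
  commands=[
    [1, 0, 0, 0],
    [1, 0, 0, 0],
    [1, 0, 0, 0],
    [1, -0.6, 0, 0.06],
    [1, 0, 0, 0],
  ],
)

```text
clock: 0.93
eef_pos: [0.3563, -0.3884, 0.2528]
tool_rot: [0.99, 0.143, -0.001, -0.001]
ft_force: [-1.2, -0.4, 0.4]
grip_width: 0.0855
grasp_force: 0.0
```

Request:
apply_moves(
  commands=[
    [1, 0, 0, 0],
    [1, 0, 0, 0],
    [1, 0, 0, 0],
    [0, 0, 0, 0],
    [0, 0, 0, 0],
  ],
)

```text
clock: 1.35
eef_pos: [0.4142, -0.3727, 0.2525]
tool_rot: [0.989, 0.145, -0.001, -0.001]
ft_force: [-0.9, -0.3, -0.6]
grip_width: 0.0853
grasp_force: 0.0
```

```bash
python3 - <<'E'
from h import *
c=shot('wrist','w0'); o=bot.get_obs(); print(o['eef_pos'],o['tool_rot'],o['clock'],-c['R'].T@c['t'])
print(c['R'])
E
```

```text
[ 0.41354508 -0.37294757  0.25264432] [ 9.89528672e-01  1.44333965e-01 -6.80034283e-04 -5.00535310e-04] 1.4 [ 0.48785714 -0.35021399  0.37319168]
[[ 0.28668807 -0.95802339 -0.00106646]
 [-0.91372955 -0.2737674   0.30024942]
 [-0.28793793 -0.08510347 -0.95386013]]
```

View pics/w0.png

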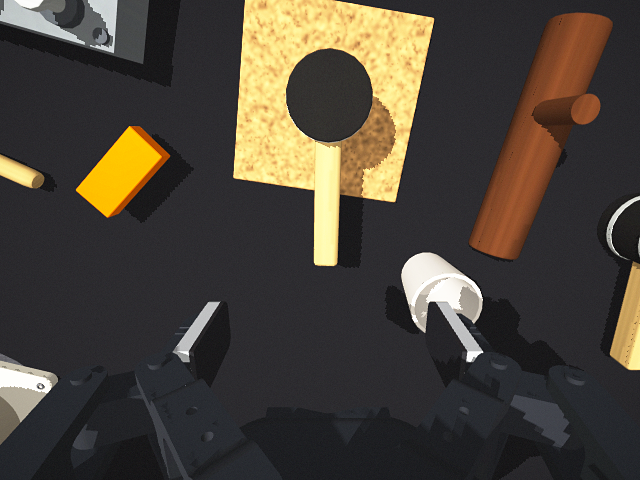

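The wrist view shows the mallet head top at (329,95) and the handle from (328,142) to (326,265), almost straight up the picture. The cup is at (442,285).

```bash
python3 - <<'E'
from h import *
c=load('w0'); o=bot.get_obs()
p=lambda n,v: print(n,np.round(v[:2]*1000,1))
p('head',ray(c,329,95,.074))
H,S,V=cv2.split(cv2.cvtColor(c['im'],cv2.COLOR_BGR2HSV)); m=((V>150)&(S>60)).astype(np.uint8); m[:205]=0; m[270:]=0; m[:,:305]=0; m[:,345:]=0
from meas import rects
print(rects(c,m,.061,100,(0,0,640,480)))
p('a',ray(c,327.5,145,.061)); p('b',ray(c,326,265,.061))
for q in((244,0),(434,17),(398,202),(234,178)): p('mat',ray(c,*q,.004))
q=o['tool_rot']; print(np.degrees(2*np.arctan2(q[1],q[0])))
p('cup',ray(c,442,290,.08))
E
```

```text
head [ 517.2 -342.4]
[(array([314, 205,  25,  61]), array([ 397.8, -375.2]), array([60.5, 22.9]), 16.0)]
a [ 478.9 -352.6]
b [ 368.9 -383.9]
mat [ 579.9 -240.8]
mat [ 617.9 -416.1]
mat [ 441.5 -444.9]
mat [ 415.3 -266. ]
16.59743091597271
cup [ 383.4 -494.9]
```

Request:
apply_moves(
  commands=[
    [1, 0, 0.5, 0],
    [1, 0, 1, 0],
    [0.2, 0, 1, 0],
    [0, 0, 1, 0],
    [0, 0, 1, 0],
  ],
)

```text
clock: 1.82
eef_pos: [0.4552, -0.361, 0.1623]
tool_rot: [0.99, 0.144, -0.0, -0.0]
ft_force: [0.4, 0.5, -0.0]
grip_width: 0.0855
grasp_force: 0.0
```

Request:
apply_moves(
  commands=[
    [0, 0, 1, 0],
    [0, 0, 1, 0],
    [0, 0, 1, 0],
    [0, 0, 0.5, 0],
    [0, 0, 0, 0],
  ],
)

```text
clock: 2.23
eef_pos: [0.4534, -0.3599, 0.0906]
tool_rot: [0.99, 0.143, -0.002, -0.002]
ft_force: [0.4, -0.1, -0.3]
grip_width: 0.0852
grasp_force: 0.0
```

Request:
apply_moves(
  commands=[
    [0, 0, 1, 0],
    [0.05, 0, 1, 0],
    [0, 0, 0.1, 0],
    [0, 0, 0, 0],
    [0, 0, 0, 0],
  ],
)

```text
clock: 2.65
eef_pos: [0.4574, -0.3612, 0.0527]
tool_rot: [0.99, 0.144, 0.001, 0.001]
ft_force: [0.3, -0.9, 0.9]
grip_width: 0.0851
grasp_force: 0.0
```

Request:
apply_moves(
  commands=[
    [0, 0, 0, 0],
    [0, 0, 0, 0],
    [0, 0, 0, 0],
    [0, 0, 0, 0],
    [0, 0, 0, 0],
  ],
  claw=1,
)

```text
clock: 3.07
eef_pos: [0.4571, -0.3605, 0.0518]
tool_rot: [0.99, 0.144, 0.0, 0.0]
ft_force: [-2.2, 3.9, 1.8]
grip_width: 0.0256
grasp_force: 0.4
```

Request:
apply_moves(
  commands=[
    [0, 0, 0, 0],
    [0, 0, 0, 0],
    [0, 0, 0, 0],
    [0, 0, 0, 0],
    [0, 0, 0, 0],
  ],
)

```text
clock: 3.48
eef_pos: [0.457, -0.3605, 0.0519]
tool_rot: [0.99, 0.144, 0.0, 0.0]
ft_force: [-1.6, 0.7, 5.0]
grip_width: 0.0233
grasp_force: 59.6
```

Request:
apply_moves(
  commands=[
    [0, 0, -0.5, 0],
    [0, 0, -1, 0],
    [0, 0, -1, 0],
    [0, 0, -1, 0],
    [0, 0, -1, 0],
  ],
)

```text
clock: 3.9
eef_pos: [0.4558, -0.3597, 0.1407]
tool_rot: [0.99, 0.144, -0.002, -0.001]
ft_force: [0.2, -1.1, -6.0]
grip_width: 0.0234
grasp_force: 59.4
```

Request:
apply_moves(
  commands=[
    [0, 0, -1, 0.05],
    [0, 0, -1, 0.05],
    [0, 0, -0.6, 0.05],
    [0, 0, 0, 0.05],
    [0, 0, 0, 0.05],
  ],
)

```text
clock: 4.32
eef_pos: [0.4566, -0.3604, 0.1935]
tool_rot: [1.0, 0.012, -0.0, -0.0]
ft_force: [0.8, -0.1, -5.7]
grip_width: 0.0235
grasp_force: 59.6
```

Request:
apply_moves(
  commands=[
    [0, -0.6, 0, 0],
    [0, -0.9, 0, 0],
    [0, -0.9, 0, 0],
    [0, -0.9, 0, 0],
    [0, -0.9, 0, 0],
  ],
)

```text
clock: 4.73
eef_pos: [0.4534, -0.2746, 0.192]
tool_rot: [1.0, 0.014, -0.002, -0.001]
ft_force: [0.1, 0.0, -4.9]
grip_width: 0.0231
grasp_force: 59.7
```

Request:
apply_moves(
  commands=[
    [0, -0.9, 0, 0],
    [0, -0.9, 0, 0],
    [0, -0.9, 0, 0],
    [0, -0.9, 0, 0],
    [0, -0.9, 0, 0],
  ],
)

```text
clock: 5.15
eef_pos: [0.4508, -0.1846, 0.1922]
tool_rot: [1.0, 0.014, -0.002, -0.001]
ft_force: [0.8, 0.5, -4.5]
grip_width: 0.0232
grasp_force: 59.7
```

Request:
apply_moves(
  commands=[
    [0.1, -0.9, 0, 0],
    [0.1, -0.9, 0, 0],
    [0.15, -0.9, 0, 0],
    [0.1, -0.75, 0, 0],
    [0, 0, 0, 0],
  ],
)

```text
clock: 5.57
eef_pos: [0.458, -0.114, 0.1923]
tool_rot: [1.0, 0.016, -0.002, -0.001]
ft_force: [-1.0, -0.1, -5.4]
grip_width: 0.023
grasp_force: 59.9
```

```bash
python3 - <<'E'
from h import *
c=shot('wrist','w1'); s=shot('side','s1'); o=bot.get_obs(); print(o['eef_pos'],o['tool_rot'],o['ft_force'],o['ft_torque'])
w=c['im']; a=cv2.resize(s['im'][150:330,240:420],(480,480),interpolation=cv2.INTER_CUBIC)
cv2.imwrite('pics/v1.png',np.hstack([cv2.resize(w,(320,240)),cv2.resize(a,(240,240))]) if 0 else np.hstack([w[:480,:][:, 80:400],a]))
E
```

```text
[ 0.45835044 -0.11636091  0.19256054] [ 9.99890614e-01  1.47372985e-02 -1.24491163e-03 -1.48669562e-04] [-0.46920396 -0.33642699 -5.44369874] [-0.05864009  0.29394888 -0.03463954]Traceback (most recent call last):
  File "<stdin>", line 3, in <module>
KeyError: 'im'
```

```bash
python3 - <<'E'
from h import *
c=load('w1'); s=load('s1')
a=cv2.resize(s['im'][150:330,240:420],(480,480),interpolation=cv2.INTER_CUBIC)
cv2.imwrite('pics/v1.png',np.hstack([c['im'][:,160:480],a]))
E
```

```text
(no output)
```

View pics/v1.png

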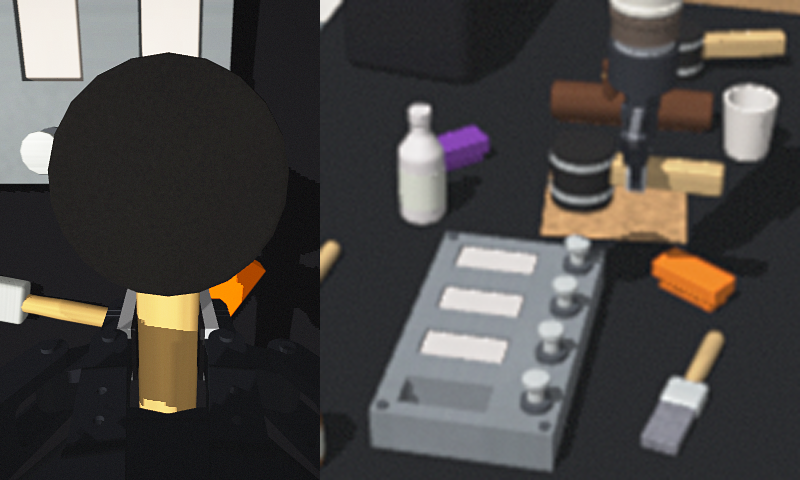

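The head hangs level (wrist crop, centre about (329,174) in full pixels). Pin1 is visible at full (200,152), and pin0 is hidden under the head.

```bash
python3 - <<'E'
from h import *
c=load('w1'); p=lambda n,v: print(n,np.round(v[:2]*1000,1))
p('head',ray(c,329,173.5,.2145)); p('pin1',ray(c,200,152,.086))
p('c0 -x edge',ray(c,160+171,80,.046));p('c1 -x edge',ray(c,160+52,80,.046));p('mould -y edge',ray(c,160+236,40,.048))
E
```

```text
head [ 524.  -111.8]
pin1 [520.8 -28.2]
c0 -x edge [ 571.6 -111.9]
c1 -x edge [568.9 -26.3]
mould -y edge [ 597.9 -155.9]
```

Request:
apply_moves(
  commands=[
    [0, 0, 0.8, 0],
    [0, 0, 0.8, 0],
    [0, 0, 0.8, 0],
    [0, 0, 0.3, 0],
    [0, 0, 0, 0],
  ],
)

```text
clock: 6.08
eef_pos: [0.4574, -0.1174, 0.1373]
tool_rot: [1.0, 0.013, -0.003, -0.001]
ft_force: [-0.5, -0.0, -5.6]
grip_width: 0.0232
grasp_force: 59.8
```

Request:
apply_moves(
  commands=[
    [0, 0, 0.2, 0],
    [0, 0, 0.2, 0],
    [0, 0, 0.2, 0],
    [0, 0, 0.2, 0],
    [0, 0, 0, 0],
  ],
)

```text
clock: 6.5
eef_pos: [0.4601, -0.1178, 0.1241]
tool_rot: [1.0, 0.013, 0.001, 0.001]
ft_force: [-1.8, -1.0, 1.1]
grip_width: 0.0233
grasp_force: 60.9
```

Request:
apply_moves(
  commands=[
    [0, 0, 0.2, 0],
    [0, 0, 0.2, 0],
    [0, 0, 0.1, 0],
    [0, 0, 0, 0],
    [0, 0, 0, 0],
  ],
)

```text
clock: 6.92
eef_pos: [0.4602, -0.1178, 0.114]
tool_rot: [1.0, 0.013, 0.001, 0.001]
ft_force: [-1.4, -1.6, 3.0]
grip_width: 0.0235
grasp_force: 61.1
```

Request:
apply_moves(
  commands=[
    [0, 0, 0.1, 0],
    [0, 0, 0.1, 0],
    [0, 0, 0, 0],
    [0, 0, 0, 0],
    [0, 0, 0, 0],
  ],
)

```text
clock: 7.33
eef_pos: [0.4591, -0.1179, 0.1113]
tool_rot: [1.0, 0.013, 0.0, 0.001]
ft_force: [-9.2, -1.5, 15.7]
grip_width: 0.0231
grasp_force: 63.5
```

Request:
apply_moves(
  commands=[
    [0, 0, -0.5, 0],
    [0, 0, -0.8, 0],
    [0, 0, -0.9, 0],
    [0, 0, 0, 0],
    [0, 0, 0, 0],
  ],
)

```text
clock: 7.75
eef_pos: [0.4598, -0.1171, 0.153]
tool_rot: [1.0, 0.014, 0.001, -0.0]
ft_force: [0.2, 0.5, -6.7]
grip_width: 0.0232
grasp_force: 60.5
```

Request:
apply_moves(
  commands=[
    [0, -0.8, 0, 0],
    [0, -0.9, 0, 0],
    [0, -0.9, 0, 0],
    [0, -0.9, 0, 0],
    [0, -0.8, 0, 0],
  ],
)

```text
clock: 8.17
eef_pos: [0.4555, -0.0301, 0.1511]
tool_rot: [1.0, 0.014, -0.002, -0.001]
ft_force: [1.1, 0.2, -5.5]
grip_width: 0.0231
grasp_force: 60.5
```

```bash
python3 - <<'E'
from h import *
c=shot('wrist','w2'); s=shot('side','s2'); o=bot.get_obs(); print(o['eef_pos'],o['tool_rot'],o['ft_force'],o['ft_torque'])
c=load('w2'); s=load('s2')
a=cv2.resize(s['im'][190:330,260:400],(480,480),interpolation=cv2.INTER_CUBIC)
cv2.imwrite('pics/v2.png',np.hstack([c['im'][:,160:480],a]))
E
```

```text
[ 0.45547178 -0.0291105   0.15117978] [ 9.99880082e-01  1.53235711e-02 -2.04554424e-03 -9.08805414e-04] [ 0.30992044  0.28821765 -5.00322592] [-0.0818745   0.30862725 -0.0197859 ]
```

View pics/v2.png

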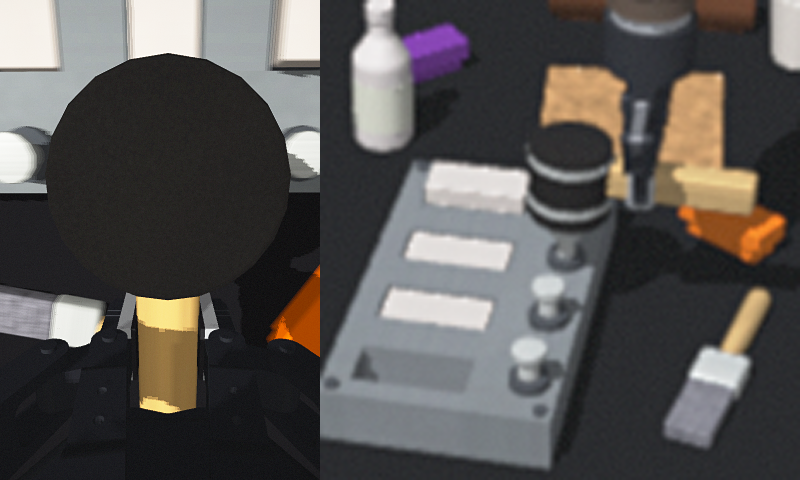

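Request:
apply_moves(
  commands=[
    [0, 0.15, 0.5, 0],
    [0, 0, 0.5, 0],
    [0, 0, 0.2, 0],
    [0, 0, 0.2, 0],
    [0, 0, 0, 0],
  ],
)

```text
clock: 8.68
eef_pos: [0.4569, -0.0346, 0.1248]
tool_rot: [1.0, 0.013, -0.0, -0.0]
ft_force: [-0.1, 0.1, -4.4]
grip_width: 0.0232
grasp_force: 61.0
```

Request:
apply_moves(
  commands=[
    [0, 0, 0.2, 0],
    [0, 0, 0.1, 0],
    [0, 0, 0.1, 0],
    [0, 0, 0, 0],
    [0, 0, 0, 0],
  ],
)

```text
clock: 9.1
eef_pos: [0.457, -0.0345, 0.1174]
tool_rot: [1.0, 0.013, -0.0, 0.0]
ft_force: [-2.9, -0.6, 2.8]
grip_width: 0.0232
grasp_force: 61.8
```

Request:
apply_moves(
  commands=[
    [0, 0, 0.1, 0],
    [0, 0, 0.1, 0],
    [0, 0, 0.1, 0],
    [0, 0, 0, 0],
    [0, 0, 0, 0],
  ],
)

```text
clock: 9.52
eef_pos: [0.457, -0.0345, 0.1117]
tool_rot: [1.0, 0.013, 0.0, 0.0]
ft_force: [-4.9, 0.0, 6.1]
grip_width: 0.023
grasp_force: 62.3
```

Request:
apply_moves(
  commands=[
    [0, 0, 0.05, 0],
    [0, 0, 0, 0],
    [0, 0, 0, 0],
    [0, 0, 0, 0],
    [0, 0, 0, 0],
  ],
)

```text
clock: 9.93
eef_pos: [0.4569, -0.0345, 0.1115]
tool_rot: [1.0, 0.013, 0.0, 0.0]
ft_force: [-6.8, -1.4, 11.9]
grip_width: 0.0233
grasp_force: 63.2
```

Nearly bottomed. I'll press slightly more, then lift and go on to pin2.

Request:
apply_moves(
  commands=[
    [0, 0, 0.05, 0],
    [0, 0, 0.05, 0],
    [0, 0, 0, 0],
    [0, 0, 0, 0],
    [0, 0, 0, 0],
  ],
)

```text
clock: 10.35
eef_pos: [0.4566, -0.0346, 0.1106]
tool_rot: [1.0, 0.013, 0.0, 0.0]
ft_force: [-12.0, 0.2, 21.7]
grip_width: 0.023
grasp_force: 64.5
```

Request:
apply_moves(
  commands=[
    [0, 0, -0.5, 0],
    [0, 0, -0.8, 0],
    [0, 0, -0.9, 0],
    [0, 0, 0, 0],
    [0, 0, 0, 0],
  ],
)

```text
clock: 10.77
eef_pos: [0.4578, -0.0343, 0.152]
tool_rot: [1.0, 0.014, 0.001, 0.0]
ft_force: [-0.3, -0.4, -5.1]
grip_width: 0.0233
grasp_force: 60.8
```

Request:
apply_moves(
  commands=[
    [0, -0.8, 0, 0],
    [0, -0.9, 0, 0],
    [0, -0.9, 0, 0],
    [0, -0.9, 0, 0],
    [0, -0.8, 0, 0],
  ],
)

```text
clock: 11.18
eef_pos: [0.4544, 0.0302, 0.1509]
tool_rot: [1.0, 0.028, -0.002, -0.009]
ft_force: [0.1, 0.3, -5.2]
grip_width: 0.0231
grasp_force: 60.7
```

Request:
apply_moves(
  commands=[
    [0, 0, 0.5, 0],
    [0, 0, 0.5, 0],
    [0, 0, 0.2, 0],
    [0, 0, 0.2, 0],
    [0, 0, 0, 0],
  ],
)

```text
clock: 11.6
eef_pos: [0.4557, 0.0299, 0.1245]
tool_rot: [1.0, 0.027, -0.0, -0.009]
ft_force: [-0.2, 0.2, -2.6]
grip_width: 0.0233
grasp_force: 61.1
```

Request:
apply_moves(
  commands=[
    [0, 0, -0.7, 0],
    [0, 0, -0.7, 0],
    [0, 0, 0, 0],
    [0, 0, 0, 0],
    [0, 0, 0, 0],
  ],
)

```text
clock: 12.02
eef_pos: [0.4548, 0.0293, 0.1516]
tool_rot: [1.0, 0.027, -0.001, -0.009]
ft_force: [-0.9, 0.4, -4.1]
grip_width: 0.0232
grasp_force: 60.8
```

```bash
python3 - <<'E'
from h import *
c=shot('wrist','w3'); o=bot.get_obs(); print(o['eef_pos'],o['tool_rot'],o['ft_force'],np.round(o['joint_pos'],3))
E
```

```text
[0.45457616 0.02934308 0.15144403] [ 0.99958535  0.02743913 -0.00132907 -0.00862854] [ 0.54218311  0.71417221 -6.21093899] [ 0.054  0.23  -0.288  1.055  0.017  3.14 ]
```

View pics/w3.png

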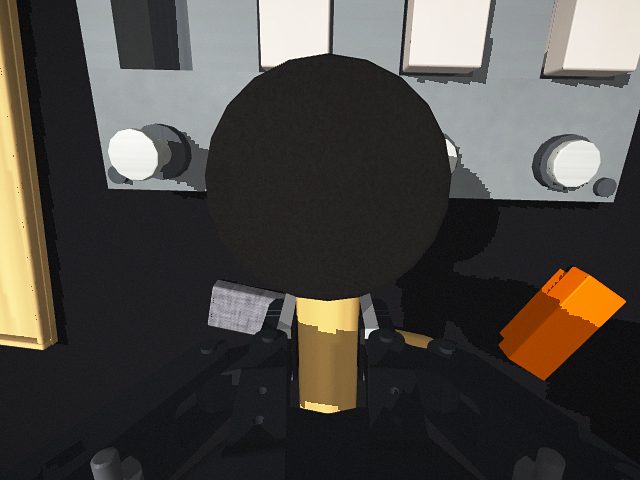

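Joint 6 has hit its 3.14 limit, so I'll turn the yaw to about 12° for pin2. The picture shows pin3 at (135,155), the raised cast1 at (445,35) and cast0 at (590,35).

Request:
apply_moves(
  commands=[
    [0, 0, 0, -0.08],
    [0, 0, 0, -0.08],
    [0, -0.3, 0, 0],
    [0, -0.3, 0, 0],
    [0, 0, 0, 0],
  ],
)

```text
clock: 12.48
eef_pos: [0.452, 0.0423, 0.1522]
tool_rot: [0.994, 0.111, -0.0, -0.009]
ft_force: [0.3, 0.5, -5.3]
grip_width: 0.023
grasp_force: 60.7
```

```bash
python3 - <<'E'
from h import *
c=shot('wrist','w4'); o=bot.get_obs(); print(o['eef_pos'],o['tool_rot'],o['ft_force'],np.round(o['joint_pos'],3))
print(ray(load('w4'),329,175,o['eef_pos'][2]+.022))
E
```

```text
[0.45227314 0.04186897 0.1523163 ] [ 9.93778442e-01  1.11031013e-01 -5.47405825e-05 -8.74748690e-03] [ 0.39593875 -0.35342231 -5.47997416] [ 0.081  0.225 -0.291  1.055  0.017  3.001]
[0.5160663  0.05645273 0.1743163 ]
```

Request:
apply_moves(
  commands=[
    [0, 0, 0.5, 0],
    [0, 0, 0.5, 0],
    [0, 0, 0.3, 0],
    [0, 0, 0.2, 0],
    [0, 0, 0.2, 0],
  ],
)

```text
clock: 12.95
eef_pos: [0.4521, 0.0417, 0.1192]
tool_rot: [0.994, 0.111, -0.0, -0.009]
ft_force: [-6.2, -0.7, 4.3]
grip_width: 0.0233
grasp_force: 62.3
```

Request:
apply_moves(
  commands=[
    [0, 0, 0.2, 0],
    [0, 0, 0.1, 0],
    [0, 0, 0.05, 0],
    [0, 0, 0, 0],
    [0, 0, 0, 0],
  ],
)

```text
clock: 13.37
eef_pos: [0.4521, 0.0417, 0.1125]
tool_rot: [0.994, 0.111, 0.0, -0.009]
ft_force: [-5.4, -1.6, 2.5]
grip_width: 0.0233
grasp_force: 62.0
```

Request:
apply_moves(
  commands=[
    [0, 0, 0.05, 0],
    [0, 0, 0, 0],
    [0, 0, 0, 0],
    [0, 0, 0, 0],
    [0, 0, 0, 0],
  ],
)

```text
clock: 13.78
eef_pos: [0.4521, 0.0417, 0.1116]
tool_rot: [0.994, 0.111, 0.0, -0.009]
ft_force: [-5.8, -1.1, 3.6]
grip_width: 0.0231
grasp_force: 62.1
```

Request:
apply_moves(
  commands=[
    [0, 0, 0.05, 0],
    [0, 0, 0.05, 0],
    [0, 0, 0.05, 0],
    [0, 0, 0, 0],
    [0, 0, 0, 0],
  ],
)

```text
clock: 14.2
eef_pos: [0.4518, 0.0418, 0.1103]
tool_rot: [0.994, 0.111, 0.0, -0.009]
ft_force: [-12.3, -2.3, 19.4]
grip_width: 0.0233
grasp_force: 64.2
```

Request:
apply_moves(
  commands=[
    [0, 0, -0.5, 0],
    [0, 0, -0.9, 0],
    [0, 0, -1, 0],
    [0, 0, -1, 0],
    [0, 0, -0.7, 0],
  ],
)

```text
clock: 14.62
eef_pos: [0.4538, 0.0406, 0.1915]
tool_rot: [0.994, 0.111, 0.002, -0.009]
ft_force: [0.8, 0.5, -5.4]
grip_width: 0.0232
grasp_force: 60.9
```

```bash
python3 - <<'E'
from h import *
from meas import rects
s=shot('side','s3'); shot('scene','c3')
for f,b in(('s3',(265,225,330,290)),('c3',(270,225,380,320))):
    c=load(f); H,S,V=cv2.split(cv2.cvtColor(c['im'],cv2.COLOR_BGR2HSV))
    [print(f,r) for r in rects(c,((V>200)&(S<40)).astype(np.uint8),.066,60,b)]
a=[cv2.resize(load(f)['im'][y:y+130,x:x+130],(400,400),interpolation=cv2.INTER_CUBIC) for f,x,y in(('s3',255,210),('c3',270,215))]
cv2.imwrite('pics/v3.png',np.hstack(a))
E
```

```text
s3 (array([278, 269,  32,  13]), array([609.9,  64. ]), array([88.4, 52.8]), 9.8)
s3 (array([285, 253,  30,  12]), array([613.1, -18.3]), array([87. , 52.2]), 9.5)
s3 (array([291, 238,  24,  10]), array([ 624.7, -101.4]), array([70.8, 49.2]), 13.6)
c3 (array([329, 274,  32,  31]), array([612.9,  58.8]), array([92.1, 42.2]), 0.4)
c3 (array([306, 257,  31,  30]), array([615.5, -24.6]), array([92.3, 41.8]), 1.7)
c3 (array([283, 241,  31,  29]), array([ 617.8, -108.3]), array([92.1, 43.2]), 3.1)
```

View pics/v3.png

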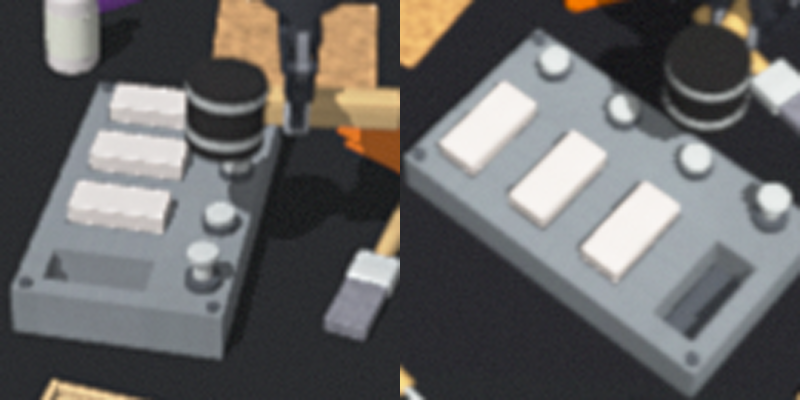

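All three castings stand up equally, and their pixel rects match the plane z = 66 mm. Next I return the mallet to its mat.

Request:
apply_moves(
  commands=[
    [-0.2, 1, 0, 0],
    [-0.2, 1, 0, 0],
    [-0.2, 1, 0, 0],
    [-0.2, 1, 0, 0],
    [-0.2, 1, 0, 0],
  ],
)

```text
clock: 15.13
eef_pos: [0.4548, -0.0622, 0.1865]
tool_rot: [0.994, 0.111, -0.0, -0.009]
ft_force: [-0.1, -0.5, -5.4]
grip_width: 0.023
grasp_force: 60.9
```

Request:
apply_moves(
  commands=[
    [-0.2, 1, 0, 0],
    [-0.2, 1, 0, 0],
    [-0.2, 1, 0, 0],
    [-0.2, 1, 0, 0],
    [-0.2, 1, 0, 0],
  ],
)

```text
clock: 15.55
eef_pos: [0.4573, -0.1642, 0.1846]
tool_rot: [0.994, 0.111, -0.0, -0.009]
ft_force: [0.3, 0.1, -4.7]
grip_width: 0.0231
grasp_force: 60.9
```

Request:
apply_moves(
  commands=[
    [-0.2, 1, 0, 0],
    [-0.2, 1, 0, 0],
    [-0.2, 1, 0, 0],
    [-0.2, 1, 0, 0],
    [-0.2, 1, 0, 0],
  ],
)

```text
clock: 15.97
eef_pos: [0.46, -0.2661, 0.1826]
tool_rot: [0.994, 0.111, -0.0, -0.009]
ft_force: [0.7, -0.2, -6.0]
grip_width: 0.0231
grasp_force: 60.9
```

Request:
apply_moves(
  commands=[
    [-0.2, 1, 0, 0],
    [-0.2, 1, 0, 0],
    [-0.2, 1, 0, 0],
    [-0.2, 1, 0, 0],
    [-0.2, 0, 0, 0],
  ],
)

```text
clock: 16.38
eef_pos: [0.4589, -0.3514, 0.1808]
tool_rot: [0.994, 0.109, 0.0, -0.008]
ft_force: [0.7, -1.2, -4.5]
grip_width: 0.0229
grasp_force: 61.0
```

Request:
apply_moves(
  commands=[
    [-0.3, 0.15, 0.6, 0],
    [0, 0, 0.95, 0],
    [0, 0, 0.95, 0],
    [0, 0, 0.95, 0],
    [0, 0, 0.95, 0],
  ],
)

```text
clock: 16.8
eef_pos: [0.4526, -0.3497, 0.0925]
tool_rot: [0.994, 0.111, -0.0, -0.009]
ft_force: [0.7, -0.5, -6.3]
grip_width: 0.0234
grasp_force: 61.0
```

Request:
apply_moves(
  commands=[
    [0, 0, 0.8, 0],
    [0, 0, 0.4, 0],
    [0, 0, 0.3, 0],
    [0, 0, 0, 0],
    [0, 0, 0, 0],
  ],
)

```text
clock: 17.22
eef_pos: [0.4536, -0.3499, 0.065]
tool_rot: [0.994, 0.111, 0.001, -0.009]
ft_force: [-0.5, -0.6, -5.5]
grip_width: 0.0232
grasp_force: 60.8
```

Request:
apply_moves(
  commands=[
    [0, 0.2, 0.2, 0],
    [0, 0, 0.2, 0],
    [0, 0, 0.15, 0],
    [0, 0, 0, 0],
    [0, 0, 0, 0],
  ],
)

```text
clock: 17.63
eef_pos: [0.454, -0.3534, 0.0537]
tool_rot: [0.994, 0.111, 0.0, -0.009]
ft_force: [-0.7, -0.5, -5.4]
grip_width: 0.0232
grasp_force: 61.0
```

Request:
apply_moves(
  commands=[
    [0, 0, 0.05, 0],
    [0, 0, 0, 0],
    [0, 0, 0, 0],
    [0, 0, 0, 0],
    [0, 0, 0, 0],
  ],
)

```text
clock: 18.05
eef_pos: [0.4543, -0.3536, 0.0529]
tool_rot: [0.994, 0.111, 0.0, -0.009]
ft_force: [-0.1, 0.1, -5.5]
grip_width: 0.023
grasp_force: 61.0
```

Request:
apply_moves(
  commands=[
    [0, 0, 0.06, 0],
    [0, 0, 0.05, 0],
    [0, 0, 0, 0],
    [0, 0, 0, 0],
    [0, 0, 0, 0],
  ],
)

```text
clock: 18.47
eef_pos: [0.4543, -0.3536, 0.0508]
tool_rot: [0.994, 0.111, 0.001, -0.009]
ft_force: [0.2, -1.2, -4.5]
grip_width: 0.023
grasp_force: 61.2
```

Request:
apply_moves(
  commands=[
    [0, 0, 0, 0],
    [0, 0, 0, 0],
    [0, 0, 0, 0],
    [0, 0, 0, 0],
    [0, 0, 0, 0],
  ],
  claw=0,
)

```text
clock: 18.88
eef_pos: [0.4546, -0.3537, 0.0511]
tool_rot: [0.994, 0.111, 0.001, -0.008]
ft_force: [-0.3, -0.7, -0.1]
grip_width: 0.0813
grasp_force: 0.0
```

Request:
apply_moves(
  commands=[
    [0, 0, 0, 0],
    [0, 0, 0, 0],
    [0, 0, -0.3, 0],
    [0, 0, -0.8, 0],
    [0, 0, -1, 0],
  ],
)

```text
clock: 19.3
eef_pos: [0.4532, -0.3533, 0.0918]
tool_rot: [0.994, 0.111, -0.001, -0.01]
ft_force: [-0.0, 0.1, 0.2]
grip_width: 0.0853
grasp_force: 0.0
```

Request:
apply_moves(
  commands=[
    [0, 0, -1, 0],
    [0, 0, -1, 0],
    [0, 0, -1, 0],
    [0, 0, -1, 0],
    [0, 0, -1, 0],
  ],
)

```text
clock: 19.72
eef_pos: [0.4543, -0.3559, 0.1942]
tool_rot: [0.994, 0.111, 0.001, -0.009]
ft_force: [0.5, 0.1, -0.7]
grip_width: 0.0854
grasp_force: 0.0
```

```bash
python3 - <<'E'
from h import *
shot('side','s4');shot('wrist','w5')
s=load('s4'); o=bot.get_obs(); print(o['eef_pos'],o['tool_rot'],np.round(o['joint_pos'],3))
a=cv2.resize(s['im'][170:300,300:430],(450,450),interpolation=cv2.INTER_CUBIC)
cv2.imwrite('pics/v4.png',np.hstack([load('w5')['im'][:450,160:500],a]))
E
```

```text
[ 0.45624819 -0.35747456  0.19711092] [ 0.99378629  0.11110118  0.00335876 -0.00583617] [-0.671  0.429  0.125  1.271  0.013  2.248]
```

View pics/v4.png

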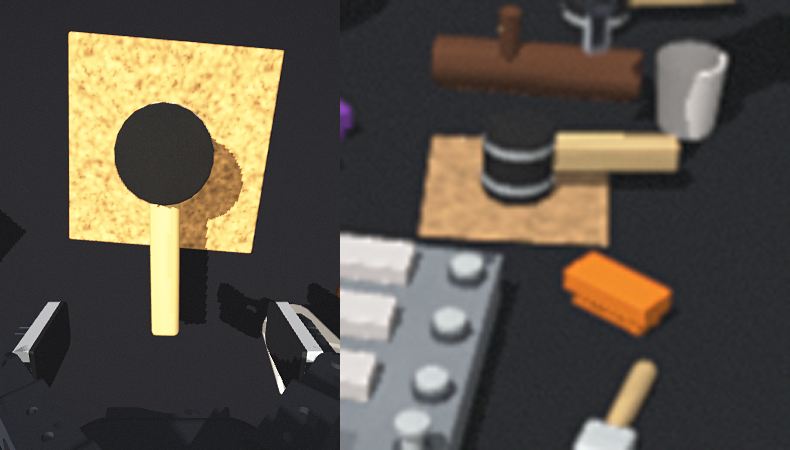

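The mallet stands upright on its mat. Next I half-turn the wrist so that joint 6 has room for the castings.

Request:
apply_moves(
  commands=[
    [0, 0, 0, -0.115],
    [0, 0, 0, -0.115],
    [0, 0, 0, -0.115],
    [0, 0, 0, -0.115],
    [0, 0, 0, -0.115],
  ],
)

```text
clock: 20.23
eef_pos: [0.454, -0.3556, 0.1917]
tool_rot: [0.915, 0.404, 0.003, -0.009]
ft_force: [0.7, -0.6, 0.7]
grip_width: 0.0851
grasp_force: 0.0
```

Request:
apply_moves(
  commands=[
    [0, 0, 0, -0.115],
    [0, 0, 0, -0.115],
    [0, 0, 0, -0.115],
    [0, 0, 0, -0.115],
    [0, 0, 0, -0.115],
  ],
)

```text
clock: 20.65
eef_pos: [0.4539, -0.3556, 0.1916]
tool_rot: [0.754, 0.657, 0.005, -0.008]
ft_force: [-0.2, -0.3, -0.2]
grip_width: 0.0856
grasp_force: 0.0
```

Request:
apply_moves(
  commands=[
    [0, 0, 0, -0.115],
    [0, 0, 0, -0.115],
    [0, 0, 0, -0.115],
    [0, 0, 0, -0.115],
    [0, 0, 0, -0.115],
  ],
)

```text
clock: 21.07
eef_pos: [0.454, -0.3556, 0.1916]
tool_rot: [0.525, 0.851, 0.007, -0.006]
ft_force: [0.5, -0.5, -0.2]
grip_width: 0.0855
grasp_force: 0.0
```

Request:
apply_moves(
  commands=[
    [0, 0, 0, -0.115],
    [0, 0, 0, -0.115],
    [0, 0, 0, -0.115],
    [0, 0, 0, -0.115],
    [0, 0, 0, -0.115],
  ],
)

```text
clock: 21.48
eef_pos: [0.454, -0.3556, 0.1917]
tool_rot: [0.25, 0.968, 0.009, -0.003]
ft_force: [-0.0, -1.2, 0.5]
grip_width: 0.0858
grasp_force: 0.0
```

Request:
apply_moves(
  commands=[
    [0, 0, 0, -0.115],
    [0, 0, 0, -0.115],
    [0, 0, 0, -0.115],
    [0, 0, 0, -0.115],
    [0, 0, 0, -0.055],
  ],
)

```text
clock: 21.9
eef_pos: [0.454, -0.3556, 0.1916]
tool_rot: [-0.017, 1.0, 0.009, -0.001]
ft_force: [-0.4, 0.2, -0.1]
grip_width: 0.0854
grasp_force: 0.0
```

```bash
python3 - <<'E'
from h import *
shot('scene','c5')
o=bot.get_obs(); print(o['eef_pos'],o['tool_rot'],np.round(o['joint_pos'],3), o['clock'])
from scipy.spatial.transform import Rotation as R
print(R.from_quat(o['tool_rot']).as_matrix().round(3))
E
```

```text
[ 0.45399438 -0.355617    0.19166832] [-1.68901827e-02  9.99814362e-01  9.22075303e-03 -9.69633980e-04] [-0.671  0.433  0.118  1.268  0.013 -0.705] 21.95
[[-0.999 -0.034 -0.002]
 [-0.034  0.999  0.018]
 [ 0.002  0.018 -1.   ]]
```

Request:
apply_moves(
  commands=[
    [-0.7, 1, 0, 0],
    [-0.7, 1, 0, 0],
    [-0.7, 1, 0, 0],
    [-0.7, 1, 0, 0],
    [-0.7, 1, 0, 0],
  ],
  claw=0,
)

```text
clock: 22.37
eef_pos: [0.5216, -0.2529, 0.1936]
tool_rot: [-0.014, 1.0, 0.009, -0.001]
ft_force: [0.1, -0.1, -0.3]
grip_width: 0.0856
grasp_force: 0.0
```

Request:
apply_moves(
  commands=[
    [-0.7, 1, 0, 0],
    [-0.7, 1, 0, 0],
    [-0.7, 1, 0, 0],
    [-0.7, 1, 0, 0],
    [-0.7, 1, 0, 0],
  ],
)

```text
clock: 22.78
eef_pos: [0.5887, -0.1508, 0.1953]
tool_rot: [-0.014, 1.0, 0.009, -0.001]
ft_force: [0.8, 0.6, -0.0]
grip_width: 0.0856
grasp_force: 0.0
```

Request:
apply_moves(
  commands=[
    [-0.7, 1, 0, 0],
    [-0.7, 1, 0, 0],
    [0, 0, 0, 0],
    [0, 0, 0, 0],
    [0, 0, 0, 0],
  ],
)

```text
clock: 23.2
eef_pos: [0.6148, -0.1113, 0.196]
tool_rot: [-0.014, 1.0, 0.009, -0.001]
ft_force: [-0.2, -0.5, -0.4]
grip_width: 0.0854
grasp_force: 0.0
```

```bash
python3 - <<'E'
from h import *
from meas import rects
shot('wrist','w6'); shot('side','s6')
for f in('c5','s6'):
    c=load(f); H,S,V=cv2.split(cv2.cvtColor(c['im'],cv2.COLOR_BGR2HSV))
    b=(265,225,330,290) if f=='s6' else (270,225,380,320)
    [print(f,r) for r in rects(c,((V>200)&(S<40)).astype(np.uint8),.066,60,b)]
c=load('w6'); H,S,V=cv2.split(cv2.cvtColor(c['im'],cv2.COLOR_BGR2HSV))
[print(r) for r in rects(c,((V>200)&(S<30)).astype(np.uint8),.066,400,(0,0,640,300))]
o=bot.get_obs(); print(o['eef_pos'],o['tool_rot'])
E
```

```text
c5 (array([329, 274,  32,  31]), array([612.6,  58.8]), array([92.7, 42.3]), 0.4)
c5 (array([306, 257,  31,  30]), array([615.3, -24.5]), array([92.6, 41.9]), 1.7)
c5 (array([283, 241,  31,  29]), array([ 617.9, -107.8]), array([92.4, 44. ]), 3.1)
s6 (array([278, 269,  32,  13]), array([609.9,  64. ]), array([88.4, 52.8]), 9.8)
s6 (array([285, 253,  31,  12]), array([612.1, -18.5]), array([89. , 52.2]), 9.5)
s6 (array([291, 238,  30,  11]), array([ 615.2, -101.4]), array([88.9, 50.8]), 9.2)
(array([406, 184,  60, 109]), array([615.2, -25.2]), array([88.6, 39.2]), 1.8)
(array([300, 184,  53, 110]), array([ 617.6, -109.2]), array([88.9, 39.2]), 1.7)
(array([508, 183,  69, 109]), array([612.4,  58.8]), array([88.9, 39. ]), 1.7)
(array([546,  91,  39,  40]), array([517.7,  55.6]), array([25.6, 26.5]), 1.7)
(array([427,  91,  39,  41]), array([520. , -28.3]), array([26.5, 26. ]), 43.3)
(array([307,  91,  39,  41]), array([ 523. , -112.1]), array([26. , 26.4]), 1.7)
[ 0.61472879 -0.11206288  0.19638119] [-1.36579630e-02  9.99868686e-01  8.68055852e-03 -8.47993127e-04]
```

View pics/w6.png

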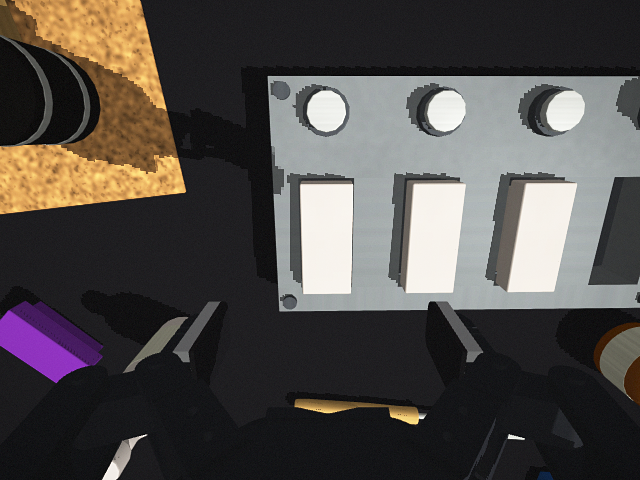

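The wrist view shows cast0, cast1 and cast2 at (326,238), (433,238) and (540,238), in place, with all three pins down. Before descending I check the clearance to the glue bottle.

```bash
python3 - <<'E'
from h import *
c=load('c5'); s=load('s6')
print(ray(c,231,268,0),ray(c,226,238,.15),ray(s,278,230,.0),ray(s,277,193,.15), 'jar',ray(s,227,325,0))
E
```

```text
[ 0.75390615 -0.25511902  0.        ] [ 0.74801278 -0.25275816  0.15      ] [ 0.74752953 -0.24795412  0.        ] [ 0.74294251 -0.23660334  0.15      ] jar [0.75103976 0.23992001 0.        ]
```

Request:
apply_moves(
  commands=[
    [-0.15, 0.05, 0.5, 0],
    [0, 0, 0.9, 0],
    [0, 0, 0.9, 0],
    [0, 0, 0.9, 0],
    [0, 0, 0, 0],
  ],
)

```text
clock: 23.72
eef_pos: [0.6152, -0.1092, 0.1278]
tool_rot: [-0.014, 1.0, 0.01, -0.004]
ft_force: [-1.0, -0.3, -0.1]
grip_width: 0.0858
grasp_force: 0.0
```

Request:
apply_moves(
  commands=[
    [-0.1, -0.05, 0.8, 0],
    [0, 0, 0.9, 0],
    [0, 0, 0.7, 0],
    [0, 0, 0.3, 0],
    [0, 0, 0, 0],
  ],
)

```text
clock: 24.13
eef_pos: [0.6191, -0.1093, 0.0773]
tool_rot: [-0.014, 1.0, 0.009, -0.002]
ft_force: [-0.5, 0.0, -0.5]
grip_width: 0.0851
grasp_force: 0.0
```

Request:
apply_moves(
  commands=[
    [0, 0, 0, 0],
    [0, 0, 0, 0],
    [0, 0, 0, 0],
    [0, 0, 0, 0],
    [0, 0, 0, 0],
  ],
)

```text
clock: 24.55
eef_pos: [0.6207, -0.1091, 0.0796]
tool_rot: [-0.014, 1.0, 0.009, 0.0]
ft_force: [0.2, 0.3, 0.1]
grip_width: 0.0853
grasp_force: 0.0
```

Request:
apply_moves(
  commands=[
    [0.12, 0, 0.2, 0],
    [0, 0, 0.18, 0],
    [0, 0, 0, 0],
    [0, 0, 0, 0],
    [0, 0, 0, 0],
  ],
)

```text
clock: 24.97
eef_pos: [0.6178, -0.1089, 0.071]
tool_rot: [-0.015, 1.0, 0.009, -0.001]
ft_force: [0.1, 1.2, -1.0]
grip_width: 0.0854
grasp_force: 0.0
```

Request:
apply_moves(
  commands=[
    [0, 0, 0, 0],
    [0, 0, 0, 0],
    [0, 0, 0, 0],
    [0, 0, 0, 0],
    [0, 0, 0, 0],
  ],
  claw=1,
)

```text
clock: 25.38
eef_pos: [0.618, -0.1091, 0.0713]
tool_rot: [-0.014, 1.0, 0.009, -0.0]
ft_force: [-0.1, -0.0, 1.2]
grip_width: 0.0386
grasp_force: 65.6
```

Request:
apply_moves(
  commands=[
    [0, 0, 0, 0],
    [0, 0, 0, 0],
    [0, 0, 0, 0],
    [0, 0, 0, 0],
    [0, 0, 0, 0],
  ],
)

```text
clock: 25.8
eef_pos: [0.618, -0.1091, 0.0713]
tool_rot: [-0.014, 1.0, 0.009, -0.0]
ft_force: [-0.4, -1.1, 1.6]
grip_width: 0.0382
grasp_force: 65.7
```

Request:
apply_moves(
  commands=[
    [0, 0, -0.4, 0],
    [0, 0, -0.8, 0],
    [0, 0, -1, 0],
    [0, 0, -1, 0],
    [0, 0, -1, 0],
  ],
)

```text
clock: 26.22
eef_pos: [0.6174, -0.1102, 0.1558]
tool_rot: [-0.015, 1.0, 0.009, -0.001]
ft_force: [0.7, 0.5, -1.4]
grip_width: 0.0386
grasp_force: 65.4
```

Request:
apply_moves(
  commands=[
    [0.13, 0.5, -0.8, 0],
    [0.13, 1, 0, 0],
    [0.13, 1, 0, 0],
    [0.13, 1, 0, 0],
    [0.13, 1, 0, 0],
  ],
)

```text
clock: 26.63
eef_pos: [0.6018, -0.0202, 0.1729]
tool_rot: [-0.014, 1.0, 0.009, -0.001]
ft_force: [0.3, -0.1, -2.2]
grip_width: 0.0385
grasp_force: 65.5
```

Request:
apply_moves(
  commands=[
    [0.13, 1, 0, 0],
    [0.13, 1, 0, 0],
    [0.13, 1, 0, 0],
    [0.13, 1, 0, 0],
    [0.13, 1, 0, 0],
  ],
)

```text
clock: 27.05
eef_pos: [0.5858, 0.0795, 0.1745]
tool_rot: [-0.015, 1.0, 0.009, -0.001]
ft_force: [0.5, -0.7, -1.6]
grip_width: 0.0382
grasp_force: 65.5
```

Request:
apply_moves(
  commands=[
    [0.13, 1, 0, 0],
    [0.13, 1, 0, 0],
    [0.13, 1, 0, 0],
    [0.13, 1, 0, 0],
    [0.13, 1, 0, 0],
  ],
)

```text
clock: 27.47
eef_pos: [0.5699, 0.179, 0.1762]
tool_rot: [-0.015, 1.0, 0.009, -0.001]
ft_force: [0.5, -0.7, -1.6]
grip_width: 0.0384
grasp_force: 65.5
```

Request:
apply_moves(
  commands=[
    [0.13, 1, 0, 0],
    [0.13, 1, 0, 0],
    [0.13, 1, 0, 0.05],
    [0, 0, 0, 0.05],
    [0, 0, 0, 0],
  ],
)

```text
clock: 27.88
eef_pos: [0.5603, 0.2391, 0.1771]
tool_rot: [0.037, 0.999, 0.009, -0.001]
ft_force: [-0.1, 0.7, -0.9]
grip_width: 0.0387
grasp_force: 65.4
```

```bash
python3 - <<'E'
from h import *
shot('wrist','w7'); o=bot.get_obs(); print(o['eef_pos'],o['tool_rot'],np.round(o['joint_pos'],3))
E
```

```text
[0.56050254 0.23822874 0.17709833] [ 0.03673102  0.99928847  0.00847113 -0.00127727] [0.394 0.492 0.172 1.246 0.016 0.468]
```

View pics/w7.png

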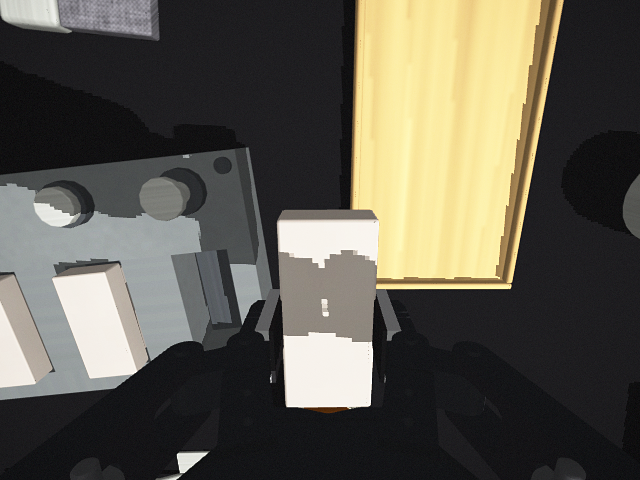

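Cast0 is held squarely. The tray's +x end is at rows 285–290, and its +y outer corner is at (512,288).

```bash
python3 - <<'E'
from h import *
c=load('w7')
a=ray(c,512,288,.016); b=ray(c,563,0,.016); d=ray(c,354,100,.016); e=ray(c,357,5,.016)
print(a,b,d,e, np.degrees(np.arctan2(*(a-b)[1::-1])))
th=np.arctan2(*(a-b)[1::-1]); ex=np.array([np.cos(th),np.sin(th)]); ey=np.array([-ex[1],ex[0]])
ctr=a[:2]-145*ex/1e3-75*ey/1e3; print(ctr, 'width check',(a-d)[:2]@ey)
for u,v in((65,0),(-65,38),(-65,-38)): print(u,v,ctr+(u*ex+v*ey)/1e3)
E
```

```text
[0.63142257 0.40795672 0.016     ] [0.40410987 0.42472052 0.016     ] [0.46006759 0.27049116 0.016     ] [0.39696922 0.27586603 0.016     ] -4.217799895455293
[0.48129918 0.34382431] width check 0.1496960761190656
65 0 [0.54612314 0.33904368]
-65 38 [0.41927004 0.38650201]
-65 -38 [0.41368039 0.31070784]
```

Request:
apply_moves(
  commands=[
    [0.22, 0.97, 0, 0],
    [0.22, 0.97, 0, 0],
    [0.22, 0.97, 0, 0],
    [0.22, 0.97, 0, 0],
    [0.22, 0.97, 0, 0],
  ],
)

```text
clock: 28.35
eef_pos: [0.5465, 0.3359, 0.179]
tool_rot: [0.038, 0.999, 0.008, -0.001]
ft_force: [1.2, 0.4, -1.7]
grip_width: 0.0388
grasp_force: 65.4
```

Request:
apply_moves(
  commands=[
    [0, 0, 0.5, 0],
    [0, 0, 1, 0],
    [0, 0, 1, 0],
    [0, 0, 1, 0],
    [0, 0, 0.5, 0],
  ],
)

```text
clock: 28.77
eef_pos: [0.545, 0.3354, 0.0957]
tool_rot: [0.038, 0.999, 0.007, -0.003]
ft_force: [-0.3, 0.5, -2.1]
grip_width: 0.0386
grasp_force: 65.4
```

Request:
apply_moves(
  commands=[
    [0, 0, 0.5, 0],
    [0, 0, 0.5, 0],
    [0, 0, 0.3, 0],
    [0, 0, 0, 0],
    [0, 0, 0, 0],
  ],
)

```text
clock: 29.18
eef_pos: [0.5466, 0.3379, 0.0732]
tool_rot: [0.038, 0.999, 0.009, -0.001]
ft_force: [0.1, 0.4, -1.2]
grip_width: 0.0382
grasp_force: 65.4
```

Request:
apply_moves(
  commands=[
    [0, 0, 0.5, 0],
    [0, 0, 0.4, 0],
    [0, 0, 0.35, 0],
    [0, 0, 0, 0],
    [0, 0, 0, 0],
  ],
)

```text
clock: 29.6
eef_pos: [0.5459, 0.3382, 0.0472]
tool_rot: [0.038, 0.999, 0.008, -0.001]
ft_force: [0.2, -0.6, -1.0]
grip_width: 0.0384
grasp_force: 65.5
```

Request:
apply_moves(
  commands=[
    [0, 0, 0.05, 0],
    [0, 0, 0, 0],
    [0, 0, 0, 0],
    [0, 0, 0, 0],
    [0, 0, 0, 0],
  ],
)

```text
clock: 30.02
eef_pos: [0.5464, 0.3384, 0.0472]
tool_rot: [0.038, 0.999, 0.009, -0.001]
ft_force: [-0.3, -0.2, -2.5]
grip_width: 0.0385
grasp_force: 65.5
```

Request:
apply_moves(
  commands=[
    [0, 0, 0.06, 0],
    [0, 0, 0.05, 0],
    [0, 0, 0, 0],
    [0, 0, 0, 0],
    [0, 0, 0, 0],
  ],
)

```text
clock: 30.43
eef_pos: [0.5465, 0.3386, 0.0458]
tool_rot: [0.038, 0.999, 0.009, -0.0]
ft_force: [-0.7, -1.9, 5.0]
grip_width: 0.0384
grasp_force: 66.1
```

Request:
apply_moves(
  commands=[
    [0, 0, 0, 0],
    [0, 0, 0, 0],
    [0, 0, 0, 0],
    [0, 0, 0, 0],
    [0, 0, 0, 0],
  ],
  claw=0.2,
)

```text
clock: 30.85
eef_pos: [0.5463, 0.3384, 0.0445]
tool_rot: [0.038, 0.999, 0.009, -0.001]
ft_force: [0.5, 0.2, -1.2]
grip_width: 0.0686
grasp_force: 0.0
```

Request:
apply_moves(
  commands=[
    [0, 0, -0.4, 0],
    [0, 0, -1, 0],
    [0, 0, -1, 0],
    [0, 0, -1, 0],
    [0, 0, -1, 0],
  ],
)

```text
clock: 31.27
eef_pos: [0.5464, 0.3369, 0.1342]
tool_rot: [0.038, 0.999, 0.009, -0.001]
ft_force: [0.2, 0.1, 0.4]
grip_width: 0.0683
grasp_force: 0.0
```

Request:
apply_moves(
  commands=[
    [0, 0, -1, 0],
    [0, 0, -1, 0],
    [-0.3, -0.97, -0.5, 0],
    [-0.3, -0.97, 0, 0],
    [-0.3, -0.97, 0, 0],
  ],
  claw=0,
)

```text
clock: 31.68
eef_pos: [0.5607, 0.2768, 0.1839]
tool_rot: [0.037, 0.999, 0.009, 0.001]
ft_force: [0.2, 0.1, -0.2]
grip_width: 0.0854
grasp_force: 0.0
```

Request:
apply_moves(
  commands=[
    [-0.3, -0.97, 0, 0],
    [-0.3, -0.97, 0, 0],
    [-0.3, -0.97, 0, 0],
    [-0.3, -0.97, 0, 0],
    [-0.3, -0.97, 0, 0],
  ],
)

```text
clock: 32.1
eef_pos: [0.5828, 0.1767, 0.1807]
tool_rot: [0.038, 0.999, 0.009, -0.001]
ft_force: [0.4, 0.3, -0.2]
grip_width: 0.0853
grasp_force: 0.0
```

Request:
apply_moves(
  commands=[
    [-0.3, -0.97, 0, 0],
    [-0.3, -0.97, 0, 0],
    [-0.3, -0.97, 0, 0],
    [-0.3, -0.97, 0, 0],
    [-0.3, -0.97, 0, 0],
  ],
)

```text
clock: 32.52
eef_pos: [0.6054, 0.0777, 0.1789]
tool_rot: [0.038, 0.999, 0.009, -0.001]
ft_force: [0.1, 0.3, -0.5]
grip_width: 0.0855
grasp_force: 0.0
```

Request:
apply_moves(
  commands=[
    [-0.3, -0.97, 0, -0.05],
    [0, 0, 0, -0.05],
    [0, 0, 0, 0],
    [0, 0, 0, 0],
    [0, 0, 0, 0],
  ],
)

```text
clock: 32.93
eef_pos: [0.6096, 0.0594, 0.1782]
tool_rot: [-0.014, 1.0, 0.009, -0.0]
ft_force: [0.4, 0.3, -0.2]
grip_width: 0.0856
grasp_force: 0.0
```

```bash
cat > look.py <<'E'
import sys
from h import *
from meas import rects
from scipy.spatial.transform import Rotation as R
f=sys.argv[1]; shot('wrist','w'+f); shot('side','s'+f); shot('scene','c'+f)
c=load('w'+f); H,S,V=cv2.split(cv2.cvtColor(c['im'],cv2.COLOR_BGR2HSV))
[print(r) for r in rects(c,((V>200)&(S<30)).astype(np.uint8),.066,400,(0,0,640,300))]
c=load('c'+f); H,S,V=cv2.split(cv2.cvtColor(c['im'],cv2.COLOR_BGR2HSV)); m=((V>200)&(S<40)).astype(np.uint8)
print('tray z40',rects(c,m,.04,60,(395,275,515,385))); print('mould z66',rects(c,m,.066,60,(270,225,380,320)))
o=bot.get_obs(); print(o['eef_pos'].round(4),R.from_quat(o['tool_rot']).as_matrix().round(3),o['clock'])
E
python3 look.py 8
```

```text
(array([175, 196,  65, 104]), array([615.5, -24.8]), array([78.9, 39.4]), 1.7)
(array([296, 187,  56, 113]), array([610.6,  58.8]), array([85.6, 39.3]), 1.7)
(array([302,  87,  42,  44]), array([517.7,  56.1]), array([25.8, 26.4]), 1.7)
(array([171,  87,  42,  45]), array([520.3, -27.5]), array([25.9, 26.5]), 83.8)
(array([442,  82,  45,  49]), array([513.5, 147.4]), array([29. , 28.5]), 9.7)
tray z40 [(array([502, 375,  13,  10]), array([525.8, 521.9]), array([23.3, 34.6]), 42.1), (array([426, 325,  33,  32]), array([547.2, 338.9]), array([41.2, 90.4]), 85.9)]
mould z66 [(array([330, 276,  31,  28]), array([612.9,  58.4]), array([90.8, 42.2]), 1.4), (array([306, 259,  29,  27]), array([618.3, -25.6]), array([85.4, 40.3]), 1.1), (array([338, 225,  27,   7]), array([446.8, -59.2]), array([21.6, 76.3]), 42.1)]
[0.6096 0.0596 0.178 ] [[-1.    -0.03  -0.001]
 [-0.03   0.999  0.018]
 [ 0.     0.018 -1.   ]] 33.0833
```

Request:
apply_moves(
  commands=[
    [-0.14, -0.13, 0.5, 0],
    [0, 0, 0.9, 0],
    [0, 0, 0.9, 0],
    [0, 0, 0.9, 0],
    [0, 0, 0.8, 0],
  ],
)

```text
clock: 33.5
eef_pos: [0.612, 0.0579, 0.0959]
tool_rot: [-0.015, 1.0, 0.009, -0.001]
ft_force: [0.2, 0.3, 0.4]
grip_width: 0.0859
grasp_force: 0.0
```

Request:
apply_moves(
  commands=[
    [0, 0, 0.6, 0],
    [0, 0, 0.4, 0],
    [0, 0, 0.2, 0],
    [0, 0, 0, 0],
    [0, 0, 0, 0],
  ],
)

```text
clock: 33.92
eef_pos: [0.6127, 0.0583, 0.074]
tool_rot: [-0.015, 1.0, 0.009, -0.0]
ft_force: [0.2, -0.5, 0.3]
grip_width: 0.0854
grasp_force: 0.0
```

Request:
apply_moves(
  commands=[
    [0, 0, 0, 0],
    [0, 0, 0, 0],
    [0, 0, 0, 0],
    [0, 0, 0, 0],
    [0, 0, 0, 0],
  ],
)

```text
clock: 34.33
eef_pos: [0.6127, 0.0582, 0.0743]
tool_rot: [-0.014, 1.0, 0.009, -0.0]
ft_force: [0.4, 1.5, 0.3]
grip_width: 0.0855
grasp_force: 0.0
```

Request:
apply_moves(
  commands=[
    [0, 0, 0.14, 0],
    [0, 0, 0, 0],
    [0, 0, 0, 0],
    [0, 0, 0, 0],
    [0, 0, 0, 0],
  ],
)

```text
clock: 34.75
eef_pos: [0.6124, 0.0582, 0.071]
tool_rot: [-0.014, 1.0, 0.009, -0.0]
ft_force: [-0.5, 0.4, 0.6]
grip_width: 0.0857
grasp_force: 0.0
```

Request:
apply_moves(
  commands=[
    [0, 0, 0, 0],
    [0, 0, 0, 0],
    [0, 0, 0, 0],
    [0, 0, 0, 0],
    [0, 0, 0, 0],
  ],
  claw=1,
)

```text
clock: 35.17
eef_pos: [0.6125, 0.0582, 0.0711]
tool_rot: [-0.014, 1.0, 0.009, -0.0]
ft_force: [0.8, -0.9, -0.4]
grip_width: 0.0385
grasp_force: 65.4
```

Request:
apply_moves(
  commands=[
    [0, 0, 0, 0],
    [0, 0, 0, 0],
    [0, 0, 0, 0],
    [0, 0, -0.4, 0],
    [0, 0, -0.8, 0],
  ],
)

```text
clock: 35.58
eef_pos: [0.6104, 0.0578, 0.093]
tool_rot: [-0.014, 1.0, 0.009, -0.003]
ft_force: [-1.1, 0.9, -1.5]
grip_width: 0.0386
grasp_force: 65.3
```

Request:
apply_moves(
  commands=[
    [0, 0, -1, 0],
    [0, 0, -1, 0],
    [0, 0, -1, 0],
    [0, 0, -0.8, 0],
    [0, 0, 0, 0],
  ],
)

```text
clock: 36.0
eef_pos: [0.6148, 0.0568, 0.1756]
tool_rot: [-0.015, 1.0, 0.009, 0.003]
ft_force: [1.1, 0.3, -1.0]
grip_width: 0.0383
grasp_force: 65.4
```

Request:
apply_moves(
  commands=[
    [0.55, 0.98, 0, 0],
    [0.55, 0.98, 0, 0],
    [0.55, 0.98, 0, 0],
    [0.55, 0.98, 0, 0],
    [0.55, 0.98, 0, 0],
  ],
)

```text
clock: 36.42
eef_pos: [0.5534, 0.1535, 0.1715]
tool_rot: [-0.014, 1.0, 0.009, -0.001]
ft_force: [0.0, -0.3, -1.6]
grip_width: 0.0385
grasp_force: 65.3
```

Request:
apply_moves(
  commands=[
    [0.55, 0.98, 0, 0],
    [0.55, 0.98, 0, 0],
    [0.55, 0.98, 0, 0],
    [0.55, 0.98, 0, 0],
    [0.55, 0.98, 0, 0],
  ],
)

```text
clock: 36.83
eef_pos: [0.4956, 0.2498, 0.1734]
tool_rot: [-0.014, 1.0, 0.008, -0.001]
ft_force: [-0.8, 0.3, -1.1]
grip_width: 0.0383
grasp_force: 65.3
```

Request:
apply_moves(
  commands=[
    [0.55, 0.98, 0, 0],
    [0.55, 0.98, 0, 0],
    [0.55, 0.98, 0, 0],
    [0.55, 0.98, 0, 0],
    [0.55, 0.98, 0, 0],
  ],
)

```text
clock: 37.25
eef_pos: [0.4378, 0.3461, 0.1751]
tool_rot: [-0.014, 1.0, 0.008, -0.001]
ft_force: [-0.1, 0.1, -0.9]
grip_width: 0.0385
grasp_force: 65.3
```

Request:
apply_moves(
  commands=[
    [0.55, 0.98, 0, 0],
    [0.55, 0.98, 0, 0.05],
    [0, 0, 0, 0.05],
    [0, 0, 0, 0],
    [0, 0, 0, 0],
  ],
)

```text
clock: 37.67
eef_pos: [0.4153, 0.3838, 0.176]
tool_rot: [0.037, 0.999, 0.008, -0.001]
ft_force: [-0.3, 0.3, -1.5]
grip_width: 0.0385
grasp_force: 65.3
```

Request:
apply_moves(
  commands=[
    [-0.2, 0, 0.5, 0],
    [0, 0, 1, 0],
    [0, 0, 1, 0],
    [0, 0, 1, 0],
    [0, 0, 0.6, 0],
  ],
)

```text
clock: 38.08
eef_pos: [0.4195, 0.3832, 0.0917]
tool_rot: [0.038, 0.999, 0.007, -0.002]
ft_force: [-0.4, 0.1, -2.0]
grip_width: 0.0385
grasp_force: 65.3
```

Request:
apply_moves(
  commands=[
    [0, 0, 0.6, 0],
    [0, 0, 0.5, 0],
    [0, 0, 0.5, 0],
    [0, 0, 0.2, 0],
    [0, 0, 0, 0],
  ],
)

```text
clock: 38.5
eef_pos: [0.4194, 0.3849, 0.0575]
tool_rot: [0.038, 0.999, 0.008, -0.002]
ft_force: [-0.2, -0.6, -1.5]
grip_width: 0.0386
grasp_force: 65.3
```

Request:
apply_moves(
  commands=[
    [0, 0, 0, 0],
    [0, 0, 0, 0],
    [0, 0, 0, 0],
    [0, 0, 0, 0],
    [0, 0, 0, 0],
  ],
)

```text
clock: 38.92
eef_pos: [0.4201, 0.3862, 0.0596]
tool_rot: [0.038, 0.999, 0.009, -0.0]
ft_force: [-0.0, 0.7, -1.8]
grip_width: 0.0385
grasp_force: 65.3
```

Need 14 mm more.

Request:
apply_moves(
  commands=[
    [0, 0, 0.3, 0],
    [0, 0, 0.25, 0],
    [0, 0, 0.1, 0],
    [0, 0, 0, 0],
    [0, 0, 0, 0],
  ],
)

```text
clock: 39.33
eef_pos: [0.4195, 0.3859, 0.0456]
tool_rot: [0.038, 0.999, 0.008, -0.001]
ft_force: [-0.1, 0.3, -0.7]
grip_width: 0.0385
grasp_force: 65.4
```

Request:
apply_moves(
  commands=[
    [0, 0, 0.04, 0],
    [0, 0, 0, 0],
    [0, 0, 0, 0],
    [0, 0, 0, 0],
    [0, 0, 0, 0],
  ],
)

```text
clock: 39.75
eef_pos: [0.4196, 0.3859, 0.0455]
tool_rot: [0.038, 0.999, 0.009, -0.001]
ft_force: [-2.3, -1.6, 5.1]
grip_width: 0.0384
grasp_force: 66.0
```

Request:
apply_moves(
  commands=[
    [0, 0, 0, 0],
    [0, 0, 0, 0],
    [0, 0, 0, 0],
    [0, 0, 0, 0],
    [0, 0, 0, 0],
  ],
  claw=0.2,
)

```text
clock: 40.17
eef_pos: [0.4199, 0.3861, 0.0449]
tool_rot: [0.038, 0.999, 0.009, -0.001]
ft_force: [-0.1, -0.4, 0.3]
grip_width: 0.0685
grasp_force: 0.0
```

Request:
apply_moves(
  commands=[
    [0, 0, -0.4, 0],
    [0, 0, -1, 0],
    [0, 0, -1, 0],
    [0, 0, -1, 0],
    [0, 0, -1, 0],
  ],
)

```text
clock: 40.58
eef_pos: [0.4199, 0.3845, 0.1346]
tool_rot: [0.038, 0.999, 0.009, -0.001]
ft_force: [-0.5, -0.6, 0.4]
grip_width: 0.0684
grasp_force: 0.0
```

Request:
apply_moves(
  commands=[
    [0, 0, -1, 0],
    [0, 0, -1, 0],
    [0, 0, -0.5, 0],
    [-0.56, -1, 0, 0],
    [-0.56, -1, 0, 0],
  ],
  claw=0,
)

```text
clock: 41.0
eef_pos: [0.4396, 0.3429, 0.1837]
tool_rot: [0.037, 0.999, 0.01, 0.0]
ft_force: [0.3, -0.4, -0.9]
grip_width: 0.0854
grasp_force: 0.0
```

Request:
apply_moves(
  commands=[
    [-0.56, -1, 0, 0],
    [-0.56, -1, 0, 0],
    [-0.56, -1, 0, 0],
    [-0.56, -1, 0, 0],
    [-0.56, -1, 0, 0],
  ],
)

```text
clock: 41.42
eef_pos: [0.4877, 0.2371, 0.1804]
tool_rot: [0.038, 0.999, 0.009, -0.001]
ft_force: [0.0, -0.3, 0.3]
grip_width: 0.0854
grasp_force: 0.0
```

Request:
apply_moves(
  commands=[
    [-0.56, -1, 0, 0],
    [-0.56, -1, 0, 0],
    [-0.56, -1, 0, 0],
    [-0.56, -1, 0, 0],
    [-0.56, -1, 0, 0],
  ],
)

```text
clock: 41.83
eef_pos: [0.536, 0.1331, 0.1785]
tool_rot: [0.038, 0.999, 0.009, -0.001]
ft_force: [-0.2, 1.0, 0.2]
grip_width: 0.0853
grasp_force: 0.0
```

Request:
apply_moves(
  commands=[
    [-0.56, -1, 0, 0],
    [-0.56, -1, 0, 0],
    [-0.56, -1, 0, 0],
    [-0.56, -1, 0, 0],
    [-0.56, -1, 0, 0],
  ],
)

```text
clock: 42.25
eef_pos: [0.5843, 0.0292, 0.1766]
tool_rot: [0.038, 0.999, 0.009, -0.001]
ft_force: [0.2, 0.2, 0.2]
grip_width: 0.0853
grasp_force: 0.0
```

Request:
apply_moves(
  commands=[
    [-0.56, -1, 0, 0],
    [-0.56, -0.8, 0, -0.05],
    [0, 0, 0, -0.05],
    [0, 0, 0, 0],
    [0, 0, 0, 0],
  ],
)

```text
clock: 42.67
eef_pos: [0.6034, -0.0075, 0.1758]
tool_rot: [-0.014, 1.0, 0.009, -0.001]
ft_force: [0.3, 0.7, 0.2]
grip_width: 0.0856
grasp_force: 0.0
```

```bash
python3 look.py 9
```

```text
(array([438, 206,  55,  77]), array([600.9,  92.7]), array([58. , 36.5]), 1.9)
(array([270, 200,  57, 100]), array([608.2, -25.4]), array([75.6, 39.1]), 1.5)
(array([394, 174,  92,  21]), array([557.5,  70.6]), array([13. , 62.5]), 3.2)
(array([275, 101,  42,  44]), array([520.4, -27.8]), array([26.1, 26.4]), 1.5)
(array([150, 101,  36,  37]), array([ 518.7, -106.4]), array([26.7, 12.9]), 37.8)
(array([405, 100,  42,  44]), array([517.6,  56. ]), array([26.4, 26.3]), 13.0)
(array([553,  97,  46,  48]), array([513.8, 154.2]), array([29. , 28.9]), 41.8)
tray z40 [(array([502, 375,  13,  10]), array([525.8, 521.9]), array([23.3, 34.6]), 42.1), (array([426, 325,  33,  32]), array([547.2, 338.9]), array([41.2, 90.4]), 85.9), (array([469, 304,  31,  30]), array([420.6, 386.5]), array([39.9, 90.3]), 85.3)]
mould z66 [(array([306, 259,  31,  27]), array([615.4, -24.7]), array([91.2, 41.6]), 1.7)]
[ 0.6034 -0.0066  0.1761] [[-1.    -0.029 -0.001]
 [-0.029  0.999  0.017]
 [ 0.001  0.018 -1.   ]] 42.8167
```

Two castings are well placed, and cast1 is unmoved.

Request:
apply_moves(
  commands=[
    [-0.28, -0.52, 0, 0],
    [-0.28, -0.52, 0.5, 0],
    [0, 0, 0.9, 0],
    [0, 0, 0.9, 0],
    [0, 0, 0.9, 0],
  ],
)

```text
clock: 43.23
eef_pos: [0.616, -0.0278, 0.1105]
tool_rot: [-0.014, 1.0, 0.009, -0.0]
ft_force: [-0.3, -0.2, 0.3]
grip_width: 0.0856
grasp_force: 0.0
```

Request:
apply_moves(
  commands=[
    [0, 0, 0.7, 0],
    [0, 0, 0.6, 0],
    [0, 0, 0.4, 0],
    [0, 0, 0.2, 0],
    [0, 0, 0, 0],
  ],
)

```text
clock: 43.65
eef_pos: [0.6148, -0.0264, 0.0724]
tool_rot: [-0.014, 1.0, 0.009, -0.001]
ft_force: [0.2, 0.0, 0.3]
grip_width: 0.0854
grasp_force: 0.0
```

Request:
apply_moves(
  commands=[
    [0, 0, 0, 0],
    [0, 0, 0, 0],
    [0, 0, 0, 0],
    [0, 0, 0, 0],
    [0, 0, 0, 0],
  ],
)

```text
clock: 44.07
eef_pos: [0.6158, -0.026, 0.0744]
tool_rot: [-0.015, 1.0, 0.009, 0.0]
ft_force: [0.4, 0.1, -0.4]
grip_width: 0.0854
grasp_force: 0.0
```

Request:
apply_moves(
  commands=[
    [0, 0, 0.14, 0],
    [0, 0, 0, 0],
    [0, 0, 0, 0],
    [0, 0, 0, 0],
    [0, 0, 0, 0],
  ],
)

```text
clock: 44.48
eef_pos: [0.6153, -0.0259, 0.0709]
tool_rot: [-0.014, 1.0, 0.009, -0.0]
ft_force: [-0.7, -0.2, 1.1]
grip_width: 0.0855
grasp_force: 0.0
```

Request:
apply_moves(
  commands=[
    [0, 0, 0, 0],
    [0, 0, 0, 0],
    [0, 0, 0, 0],
    [0, 0, 0, 0],
    [0, 0, 0, 0],
  ],
  claw=1,
)

```text
clock: 44.9
eef_pos: [0.6154, -0.026, 0.071]
tool_rot: [-0.014, 1.0, 0.009, -0.0]
ft_force: [-0.0, -1.3, 0.0]
grip_width: 0.0384
grasp_force: 65.5
```

Request:
apply_moves(
  commands=[
    [0, 0, 0, 0],
    [0, 0, 0, 0],
    [0, 0, 0, 0],
    [0, 0, -0.4, 0],
    [0, 0, -0.8, 0],
  ],
)

```text
clock: 45.32
eef_pos: [0.6132, -0.0261, 0.0928]
tool_rot: [-0.014, 1.0, 0.009, -0.003]
ft_force: [0.5, 0.0, -2.9]
grip_width: 0.0381
grasp_force: 65.4
```

Request:
apply_moves(
  commands=[
    [0, 0, -1, 0],
    [0, 0, -1, 0],
    [0, 0, -1, 0],
    [0, 0, -0.8, 0],
    [0, 0, 0, 0],
  ],
)

```text
clock: 45.73
eef_pos: [0.6177, -0.0278, 0.1755]
tool_rot: [-0.014, 1.0, 0.009, 0.003]
ft_force: [0.2, 1.1, -1.6]
grip_width: 0.0386
grasp_force: 65.4
```

Request:
apply_moves(
  commands=[
    [0.56, 1, 0, 0],
    [0.56, 1, 0, 0],
    [0.56, 1, 0, 0],
    [0.56, 1, 0, 0],
    [0.56, 1, 0, 0],
  ],
)

```text
clock: 46.15
eef_pos: [0.5552, 0.0714, 0.1715]
tool_rot: [-0.014, 1.0, 0.009, -0.001]
ft_force: [-0.8, -0.7, -1.6]
grip_width: 0.0384
grasp_force: 65.4
```

Request:
apply_moves(
  commands=[
    [0.56, 1, 0, 0],
    [0.56, 1, 0, 0],
    [0.56, 1, 0, 0],
    [0.56, 1, 0, 0],
    [0.56, 1, 0, 0],
  ],
)

```text
clock: 46.57
eef_pos: [0.4963, 0.1697, 0.1735]
tool_rot: [-0.014, 1.0, 0.009, -0.001]
ft_force: [-0.2, 0.0, -1.7]
grip_width: 0.0384
grasp_force: 65.4
```

Request:
apply_moves(
  commands=[
    [0.56, 1, 0, 0],
    [0.56, 1, 0, 0],
    [0.56, 1, 0, 0],
    [0.56, 1, 0, 0],
    [0.56, 1, 0, 0],
  ],
)

```text
clock: 46.98
eef_pos: [0.4375, 0.2679, 0.1753]
tool_rot: [-0.014, 1.0, 0.008, -0.001]
ft_force: [0.5, 0.2, -2.2]
grip_width: 0.0381
grasp_force: 65.4
```

Request:
apply_moves(
  commands=[
    [0.56, 1, 0, 0],
    [0.56, 1, 0, 0.05],
    [0, 0, 0, 0.05],
    [0, 0, 0, 0],
    [0, 0, 0, 0],
  ],
)

```text
clock: 47.4
eef_pos: [0.4147, 0.3064, 0.1762]
tool_rot: [0.037, 0.999, 0.008, -0.001]
ft_force: [0.0, -0.5, -1.9]
grip_width: 0.0386
grasp_force: 65.4
```

Request:
apply_moves(
  commands=[
    [0, 0.1, 0.5, 0],
    [0, 0, 1, 0],
    [0, 0, 1, 0],
    [0, 0, 1, 0],
    [0, 0, 0.6, 0],
  ],
)

```text
clock: 47.82
eef_pos: [0.4145, 0.3084, 0.092]
tool_rot: [0.038, 0.999, 0.008, -0.002]
ft_force: [-1.0, -0.5, -1.9]
grip_width: 0.0387
grasp_force: 65.4
```

Request:
apply_moves(
  commands=[
    [0, 0, 0.6, 0],
    [0, 0, 0.5, 0],
    [0, 0, 0.5, 0],
    [0, 0, 0.2, 0],
    [0, 0, 0, 0],
  ],
)

```text
clock: 48.23
eef_pos: [0.4148, 0.31, 0.0578]
tool_rot: [0.038, 0.999, 0.008, -0.002]
ft_force: [-1.0, -0.1, -1.0]
grip_width: 0.0385
grasp_force: 65.4
```

Request:
apply_moves(
  commands=[
    [0, 0, 0.2, 0],
    [0, 0, 0.2, 0],
    [0, 0, 0.1, 0],
    [0, 0, 0, 0],
    [0, 0, 0, 0],
  ],
)

```text
clock: 48.65
eef_pos: [0.4154, 0.3109, 0.0492]
tool_rot: [0.038, 0.999, 0.009, -0.001]
ft_force: [0.4, -0.1, -1.5]
grip_width: 0.0381
grasp_force: 65.4
```

Request:
apply_moves(
  commands=[
    [0, 0, 0.1, 0],
    [0, 0, 0.08, 0],
    [0, 0, 0, 0],
    [0, 0, 0, 0],
    [0, 0, 0, 0],
  ],
)

```text
clock: 49.07
eef_pos: [0.4153, 0.3109, 0.0454]
tool_rot: [0.038, 0.999, 0.009, -0.001]
ft_force: [0.7, -0.1, -1.3]
grip_width: 0.0385
grasp_force: 65.4
```

Request:
apply_moves(
  commands=[
    [0, 0, 0.04, 0],
    [0, 0, 0, 0],
    [0, 0, 0, 0],
    [0, 0, 0, 0],
    [0, 0, 0, 0],
  ],
)

```text
clock: 49.48
eef_pos: [0.4153, 0.3109, 0.0454]
tool_rot: [0.038, 0.999, 0.009, -0.001]
ft_force: [-2.0, -1.8, 5.8]
grip_width: 0.0387
grasp_force: 66.1
```

Request:
apply_moves(
  commands=[
    [0, 0, 0, 0],
    [0, 0, 0, 0],
    [0, 0, 0, 0],
    [0, 0, 0, 0],
    [0, 0, 0, 0],
  ],
  claw=0.3,
)

```text
clock: 49.9
eef_pos: [0.4154, 0.3109, 0.0445]
tool_rot: [0.038, 0.999, 0.009, -0.001]
ft_force: [-0.9, 0.8, 0.7]
grip_width: 0.0597
grasp_force: 0.0
```

Request:
apply_moves(
  commands=[
    [0, 0, -0.4, 0],
    [0, 0, -1, 0],
    [0, 0, -1, 0],
    [0, 0, -1, 0],
    [0, 0, -1, 0],
  ],
)

```text
clock: 50.32
eef_pos: [0.4154, 0.3093, 0.134]
tool_rot: [0.038, 0.999, 0.009, -0.001]
ft_force: [0.4, 0.7, 0.5]
grip_width: 0.0596
grasp_force: 0.0
```

Request:
apply_moves(
  commands=[
    [0, 0, -1, 0],
    [0, 0, -1, 0],
    [0, 0, -1, 0],
    [0, 0, -1, 0],
    [0, 0, 0, 0],
  ],
)

```text
clock: 50.73
eef_pos: [0.4175, 0.3094, 0.2176]
tool_rot: [0.038, 0.999, 0.011, 0.003]
ft_force: [0.6, -0.2, 1.1]
grip_width: 0.0594
grasp_force: 0.0
```

```bash
python3 look.py 10; python3 - <<'E'
from h import *
a=cv2.resize(load('s10')['im'][150:410,210:470],(400,400),interpolation=cv2.INTER_CUBIC)
b=cv2.resize(load('c10')['im'][90:400,180:520],(400,400),interpolation=cv2.INTER_CUBIC)
cv2.imwrite('pics/v5.png',np.hstack([a,b]))
E
```

```text
(array([ 12, 170,  50,  44]), array([368.3,  86.4]), array([33.2, 33.5]), 80.7)
(array([303, 169,  45,  96]), array([408.4, 312.1]), array([35.6, 80.9]), 85.7)
(array([384, 168,  49,  95]), array([412.7, 380.3]), array([35.4, 80.2]), 85.7)
tray z40 [(array([502, 375,  13,  10]), array([525.8, 521.9]), array([23.3, 34.6]), 42.1), (array([426, 325,  33,  32]), array([547.2, 338.9]), array([41.2, 90.4]), 85.9), (array([469, 304,  31,  30]), array([420.4, 385.9]), array([40.6, 90.6]), 86.6), (array([446, 287,  32,  29]), array([415.9, 310.7]), array([41.4, 90.6]), 85.8)]
mould z66 []
[0.4153 0.3078 0.2125] [[-0.997  0.076 -0.001]
 [ 0.076  0.997  0.017]
 [ 0.002  0.017 -1.   ]] 50.8833
```

View pics/v5.png

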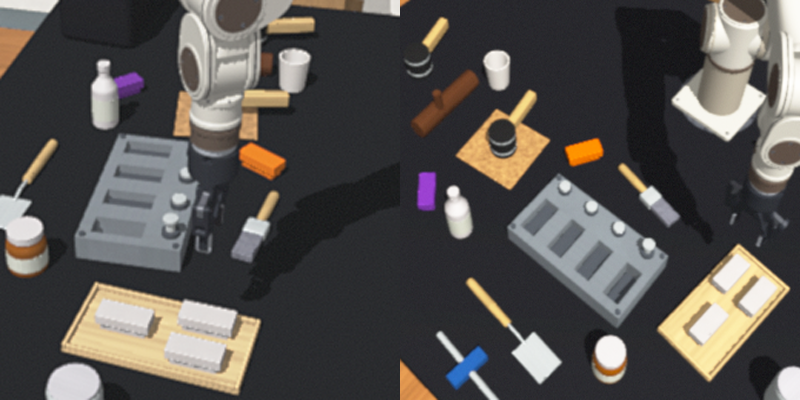

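The picture shows three castings flat in the tray, the mould empty, the mallet upright on its mat and nothing else moved. I'll hand the job in.

```bash
python3 -c "
from workcell import bot
print(bot.job_done())"
```

```text
the job is handed in; nothing more can be done
None
```

I handed the job in at about 51 s: the three pins were driven fully down with the mallet, the three castings lie flat and unstacked in the tray, and the mallet stands on its mat; cavity 3 was empty.

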